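# Move the lift-off door to the loaded test box

## Task

The dark grey lift-off door hangs on the empty board-test box; the other box, which has a circuit board in it, has no door. Squeeze the two upright finger tabs on top of the door together to draw its sprung hinge pin back, lift the door off, and drop it onto the hinge brackets of the box with the board so that it hangs straight with its stub down in the saddle and the pin sprung fully home in its hole. Leave the other things on the bench where they are.

Things in the scene. Friction and masses are not known exactly. Their poses are not given: they have to be found in the camera images.
- door: Dark grey steel flap door, 0.24-0.43 kg, starts on the empty box. Origin: on the hinge axis, midway along; x outward, y along the axis to the sprung pin, z up. Top rail 140 wide (y) x 12 x 14 mm, its top 7 mm above the origin; panel 4 mm thick, lower edge 95 mm below. Tapered collars, 14 mm diameter at the ends, reach y = +-75 mm. Centre of mass below the tabs, so it hangs upright from them.
- tabs (a point): 25 mm above the door's origin, axes as the door: centre of the fully squeezed pair of upright steel finger tabs. Each is 20 mm wide (x), 6 mm thick (y), from 7 to 40 mm above the door's origin. Outer faces: fixed tab at y = -14 mm; sliding tab, part of the pin, at y = +25 mm released, +14 mm squeezed. The full squeeze is 28 mm wide, centred here.
- pin (a joint): Travel of the sprung hinge pin, m: 0 = fully out, 0.011 = drawn fully back (tip flush with the collar). Squeezing the sliding tab towards the fixed tab draws it back; the spring (about 5 N at 0, 9 N fully back) drives it out when let go.
- pin_tip (a point): Tip of the sprung pin, 6 mm diameter steel, tapered over its last 3 mm, on the hinge axis at y = +86 mm of the door when out, +75 mm when drawn back.
- stub_tip (a point): Tip of the door's fixed stub, 6 mm diameter, tapered over its last 3 mm, on the hinge axis at y = -89 mm of the door.
- box_idle: Empty board-test box, fixed: open-topped aluminium housing 126 mm deep (x), 172 mm wide (y), 120 mm high, its front open towards +x, away from the robot, with two steel hinge brackets there, the same as on the other box. Origin: centre of its underside. The door starts on it.
- box_loaded: The same box, fixed, but with a blue circuit board on four brass pillars inside (57 mm up) and no door at the start. Origin: centre of its underside; front opening and brackets on its +x side. The door goes here, the same way round (pin towards +y).
- seat_idle (a point): Where the door's origin sits when hung on the empty box: 75 mm in x and 135 mm up from the box's origin, axes as the box.
- seat_loaded (a point): Where the door's origin sits when hung on the box with the board: 75 mm in x, 135 mm up from the box's origin, axes as the box. Bracket plates 8 mm thick (y), 44 mm deep (x), inner faces at y = +-78 mm of this point, tops about 18 mm above it. The door comes down between them from above, pin drawn back.
- saddle (a point): Middle of the stub's saddle in the -y bracket of the box with the board, y = -82 mm of its seat point: a slot 11 mm wide in x, open at the top with a flared mouth that ends 18 mm above, floor 3 mm below this point.
- hole (a point): Middle of the pin's hole in the +y bracket of the box with the board, y = +82 mm of its seat point: a closed hole right through, 11 mm wide in x, from 3 mm below to 8 mm above this point.
- meter: Black hand-held multimeter lying on its back, 150 x 75 x 32 mm, bystander. Origin: centre of the underside.
- reel: Grey solder reel standing on its flange, 60 mm diameter, 50 mm high, bystander. Origin: centre of the underside.
- jar: Small flux jar, 50 mm diameter, 55 mm high, bystander. Origin: centre of the underside.
- driver: Screwdriver lying on the bench, bystander. Origin: on its underside, near the middle.
Mind the look-alikes: they are no part of the job. What is meant by the door is not pink or purple, and is the smaller of those in its own colour.

How it is judged:
On the way, in this order (a step that is already met when the one before it is completed fails the run):
1. the hinge pin is drawn back while the door still sits on the empty box (value of joint pin above 0.0085 m and distance between door and seat_idle below 0.015 m), for 0.1 s.
2. the door is lifted clear of the empty box (z of door in the frame of seat_idle above 0.03 m), for 0.1 s.
At the end, for the whole second after the job is handed in: The door rests on the box with the board: origin within 7 mm of its seat, hinge axis within 0.06 rad, upright within 0.2 rad, pin out to within 2 mm of full travel, its tip at least 3 mm into the bracket hole. Multimeter, reel, jar and screwdriver within 30 mm of their starts (distance between door and seat_loaded below 0.007 m and angle between the y axis of door and the y axis of seat_loaded, either way round below 0.06 rad and angle between door's own z axis and vertical below 0.2 rad and value of joint pin below 0.002 m and y of pin_tip in the frame of seat_loaded above 0.081 m and z of pin_tip in the frame of seat_loaded between -0.002 and 0.006 m and linear speed of door below 0.03 m/s and angular speed of door below 0.3 rad/s and distance of each of meter, reel, jar, driver from where it was at the start of the episode below 0.03 m); the robot touches nothing.
It fails at once if a bystander (multimeter, reel, jar or screwdriver) is moved more than 30 mm (distance of any of meter, reel, jar, driver from where it was at the start of the episode above 0.03 m).
It also fails if it takes over 48 s, if anything falls off the work surface, if the arm or the gripper's body presses on something with over 40 N, if the wrist force passes 120 N, or if a joint passes its speed limit or range.

## Robot

A 6-joint arm with a two-finger parallel gripper is mounted at the origin on the work surface. World frame = base frame: x ahead of the robot, y to its left, z up, the work surface at z = 0. Lengths are in m, angles in rad, forces in N, time in s.
With the tool pointing down it reaches from about 0.3 to 0.875 m from the base axis. Payload 6.4 kg.
Tool frame: the origin (TCP) lies on the centre line of the jaws, within the pads' length; the fingertips stand 22 mm ahead of it and the grasp point (between the pads) lies 3 mm ahead of it; y points along the fingers, x is the direction in which the jaws open and shut, and the axes are right-handed (so a half turn about y gives the same grasp; the last joint's range is limited). The gripper opens to 88 mm and grips with 3 to 60 N. Pads are 18 mm wide; open, the fingers measure 123 mm over their backs; the gripper's body (75 mm by 187 mm) begins 45 mm behind the grasp point.
Start: joints at [-1.402, 0.181, 1.607, -0, 1.354, -0.206], TCP at [0.211, -0.535, 0.232] pointing down, gripper open.
Joint ranges: [-2.99, 2.99], [-0.89, 2.07], [0.3, 2.58], [-1.14, 4.28], [0, 2.63], [-3.12, 3.12]. Speed limits (rad/s): [2.57, 2.57, 3.01, 3.14, 3.14, 3.14].

## Interface

Orientations are given as a unit quaternion [w, x, y, z].
In Python, from workcell import readout, eyes, workorder gives the robot as it stands.
- The arm moves only by the shell command python3 -m creep 'ROWS' [FORCE]. ROWS is JSON, a list of rows, each an object of numbers: "x", "y", "z": the shift along the tool's x, y, z as a fraction of full scale; "rx", "ry", "rz": the turn, a rotation vector about the tool's x, y, z as a fraction of full scale; "gripper": the opening, from 0 (shut) to 1 (fully open). In form: [{"x": .., "y": .., "z": .., "rx": .., "ry": .., "rz": .., "gripper": ..}, ...]. A call has 1 to 20 rows; each row shifts and turns the commanded pose from where the row before left it, along the tool's axes as they then stand; what a row does not reach is not made up. Full scale, the value 1, is 250 mm for a shift and 1.5 rad for a turn. A row lasts 1/10 s, in which the tool goes at most 50 mm and 8.59 degrees, less where a joint would pass 70% of its speed; a pose out of reach is approached as far as the arm can. A call with a number of a shift or a turn outside -1 to 1 is refused whole. A call with a gripper value outside its range is refused whole. The fingers move at their own pace and stop on an object; FORCE is the grip in N (left out, the last holds). Time passes only in rows, so rows that do not move let the fingers close. It gives the time, the measured TCP pose, the force and the opening at its end, in the units of the state.
- readout.state(): the state, without advancing time (a new reading comes with each control period).
- eyes.get_image(name): name is "scene" or "side" or "wrist"; returns a dict with "pixels" (400x640x3 uint8, blue, green, red), "mtx" (3x3 intrinsics, pixels), "distortion" ([k1, k2, p1, p2, k3] as OpenCV has them; the pictures are not rectified), "extrinsics" (4x4, takes a point from camera to world coordinates); the wrist camera has in their place "mount" (4x4, takes a point from camera to tool coordinates, whose origin is the TCP and whose axes are the tool frame's). Camera axes: x right, y down, z forward; pixel columns grow to the right and rows downward; lengths in m; the calibration is good to about 2 mm. A picture is of the moment at which its call begins: read the wrist's pose just before it. There is no depth.
- workorder.finish_job(): hands the job in, once; it reports no verdict.
The state is a dict: "time_s": time; "q": joint angles; "joint_velocities": joint speeds; "effort": joint torques, N m; "eef_pos": TCP position; "tool_rot": TCP orientation; "wrist_force": force on the tool from outside, world axes, zero at the start; "ft_torque": the same for the moment, N m; "gripper_width": finger opening in m.
Only numpy, scipy, OpenCV 4.12 (cv2) and the standard library are available. Lean on these libraries where they do the work, as an engineer would, in place of code of your own. Each camera call takes 0.05 s, during which the arm holds its last target.

## Working session

There is one attempt and no reset: what is moved stays moved. The work goes in short steps, Python scripts to look and compute and a shell command to move; the robot and the scene stay as the last step left them, time stands still between calls to the robot, and variables do not carry over. Pictures are saved under pics/ and viewed, and the job is handed in when it is done.

```bash
mkdir -p pics; ls; python3 - <<'E'
from workcell import readout, eyes
import cv2,json
print(readout.state())
for n in ["scene","side","wrist"]:
    d=eyes.get_image(n); cv2.imwrite(f"pics/{n}0.png",d["pixels"])
    print(n,{k:(v.tolist() if hasattr(v,'tolist') else v) for k,v in d.items() if k!="pixels"})
E
```

```text
pics
{'time_s': 0.0, 'q': array([-1.40229145e+00,  1.81485635e-01,  1.60798623e+00, -3.58421954e-05,
        1.35377006e+00, -2.06345265e-01]), 'joint_velocities': array([-0.00138217,  0.0004799 , -0.00248371, -0.00088542,  0.00253741,
       -0.00064211]), 'effort': array([ 3.62361543e-04, -4.33869374e+01, -3.41846859e+01,  7.03410711e-02,
        3.85704311e-02, -1.22494803e-04]), 'eef_pos': array([ 0.2104175 , -0.53454866,  0.23155181]), 'tool_rot': array([ 0.58482128, -0.58399836,  0.39848975, -0.39766304]), 'wrist_force': array([ 0.33531596, -0.27112113,  0.43152472]), 'ft_torque': array([-0.01271528, -0.03372741, -0.06073456]), 'gripper_width': 0.08791828880210867}
scene {'mtx': [[433.0428813091684, 0.0, 331.0051266060583], [0.0, 433.0428813091684, 194.52581112909326], [0.0, 0.0, 1.0]], 'distortion': [-0.08769300929905297, 0.0, 0.0, 0.0, 0.0], 'extrinsics': [[0.2868797462792284, 0.627737256412794, -0.723633849461248, 1.4270556941310943], [0.9578923379661677, -0.1973779351795749, 0.20852870202913784, -0.2556764019705527], [-0.011928119737616396, -0.7529859810219485, -0.657928440
[... 313 characters left out ...]
0.41206826246372735], [-0.15496977288571095, 0.674880933936043, -0.72147078561877, 0.8287050524071919], [0.017817023876460773, -0.7282652617276539, -0.6850636920906968, 0.8973728235197242], [0.0, 0.0, 0.0, 1.0]]}
wrist {'mtx': [[279.2606620694505, 0.0, 322.9190728858415], [0.0, 279.2606620694505, 201.87415022443315], [0.0, 0.0, 1.0]], 'distortion': [-0.016700112152365446, 0.0, 0.0, 0.0, 0.0], 'mount': [[0.9999993607631693, 0.00040139066029947336, 0.0010570519327214602, -8.592003333474096e-06], [-0.0009092313568316548, -0.27026743124078145, 0.9627848611755624, -0.15279843406506302], [0.0006721395616983099, -0.9627852068327829, -0.27026689351891087, 0.07049121953201651], [0.0, 0.0, 0.0, 1.0]]}
```

View pics/scene0.png

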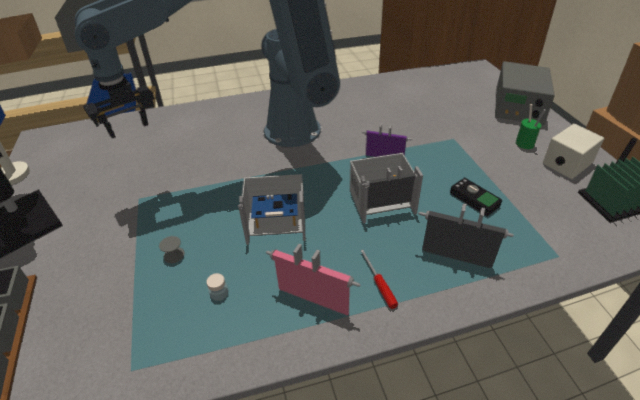

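View pics/side0.png

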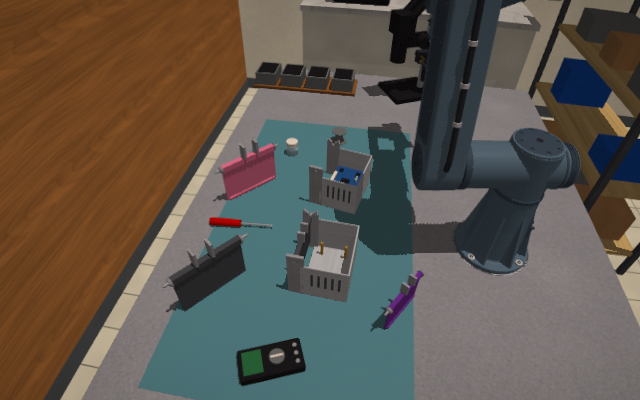

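View pics/wrist0.png

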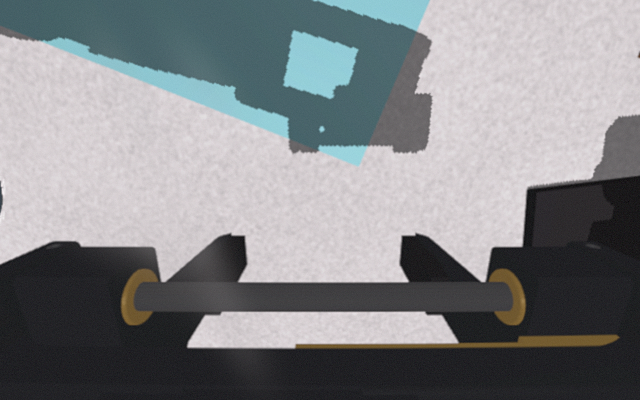

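```bash
python3 - <<'E'
import cv2
s=cv2.imread("pics/scene0.png")
c=lambda im,x,y,w,h,f,n: cv2.imwrite(f"pics/{n}.png",cv2.resize(im[y:y+h,x:x+w],None,fx=f,fy=f,interpolation=cv2.INTER_CUBIC))
c(s,340,140,100,90,6,"s_idle"); c(s,230,165,90,90,6,"s_load")
s=cv2.imread("pics/side0.png")
c(s,280,200,100,100,6,"d_idle"); c(s,300,130,90,90,6,"d_load")
E
```

```text
(no output)
```

View pics/s_idle.png

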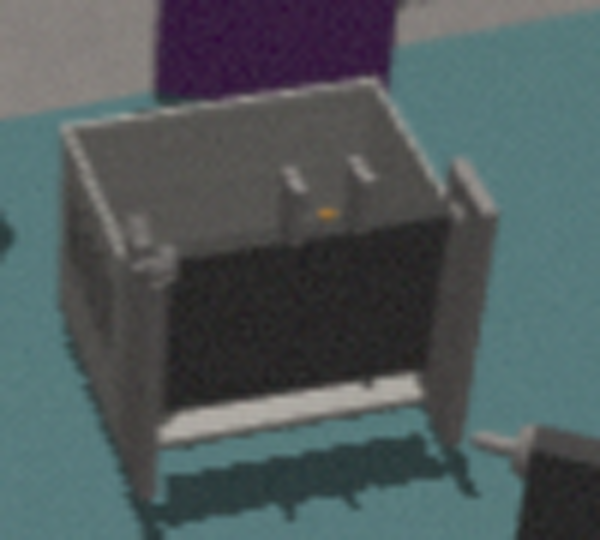

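View pics/s_load.png

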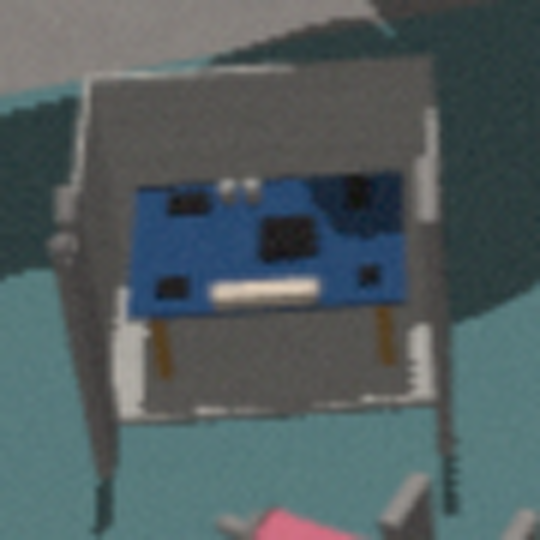

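View pics/d_idle.png

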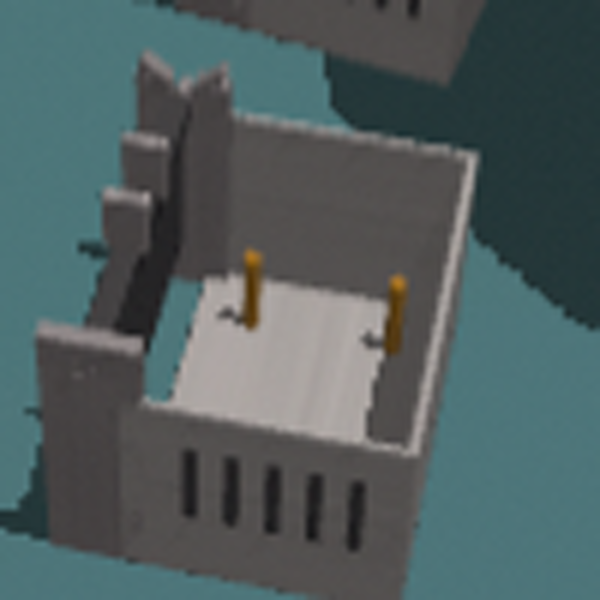

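View pics/d_load.png

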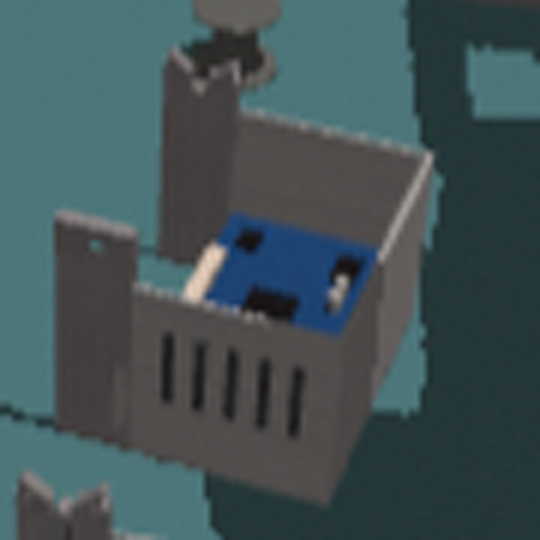

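```bash
cat > h.py <<'E'
import numpy as np, cv2
from scipy.optimize import least_squares
from scipy.spatial.transform import Rotation as R
from workcell import readout, eyes
def proj(P,T,d):
    """T camera->world"""
    Ti=np.linalg.inv(T); r,_=cv2.Rodrigues(Ti[:3,:3])
    return cv2.projectPoints(np.array(P,float).reshape(-1,1,3),r,Ti[:3,3],np.array(d["mtx"]),np.array(d["distortion"]))[0][:,0]
def tool():
    s=readout.state(); T=np.eye(4); w,x,y,z=s["tool_rot"]
    T[:3,:3]=R.from_quat([x,y,z,w]).as_matrix(); T[:3,3]=s["eef_pos"]; return T,s
def cam(n):
    T,s=tool(); d=eyes.get_image(n)
    C=T@np.array(d["mount"]) if n=="wrist" else np.array(d["extrinsics"])
    return d,C
def pose(p,yaw,z=0):
    c,s=np.cos(yaw),np.sin(yaw); M=np.eye(4); M[:2,:2]=[[c,-s],[s,c]]; M[:3,3]=[p[0],p[1],z]; return M
def fit(obs,x0):
    """obs: list (C,d,[(local pt mm),(uv)]...)"""
    def f(v):
        M=pose(v[:2],v[2]); out=[]
        for C,d,pts in obs:
            L=np.array([p for p,_ in pts])/1000.; W=L@M[:3,:3].T+M[:3,3]
            out.append((proj(W,C,d)-np.array([u for _,u in pts])).ravel())
        return np.concatenate(out)
    r=least_squares(f,x0,loss='soft_l1'); return r.x,f(r.x).reshape(-1,2)
E
python3 - <<'E'
from h import *
ds,Cs=cam("scene"); dd,Cd=cam("side")
np.set_printoptions(precision=4,suppress=True)
o=lambda ox,oy,l:[(p,(ox+u/6-.4,oy+v/6-.4)) for p,(u,v) in l]
I=[(Cs,ds,o(340,140,[((-63,-86,120),(65,127)),((-63,86,120),(375,80)),((97,86,153),(495,212))])),
   (Cd,dd,o(280,200,[((-63,86,120),(415,452)),((-63,-86,120),(475,155)),((97,86,153),(40,330)),((53,86,153),(140,345)),((97,86,0),(50,543))]))]
L=[(Cs,ds,o(230,165,[((-63,-86,120),(85,75)),((-63,86,120),(432,60))])),
   (Cd,dd,o(300,130,[((-63,-86,120),(430,153)),((97,86,153),(57,212)),((53,86,153),(135,235)),((97,86,0),(58,422)),((-63,86,0),(325,503))]))]
for n,O in (("idle",I),("loaded",L)):
    v,r=fit(O,[.5,0,0]); print(n,v,"\n",r)
    M=pose(v[:2],v[2]); print("seat",M@[.075,0,.135,1])
E
```

```text
idle [ 0.4753  0.1809 -0.0637] 
 [[-1.1025 -0.5015]
 [-0.3119 -0.4079]
 [ 0.161   0.0384]
 [ 0.0583  0.2425]
 [ 0.5075 -0.6047]
 [-1.1091  0.1544]
 [-0.3352  0.9984]
 [-0.0434 -0.2718]]
seat [0.5502 0.1761 0.135  1.    ]
loaded [ 0.4707 -0.1577 -0.2248] 
 [[-0.3951 -0.1313]
 [-0.5064 -0.6139]
 [ 1.1008  0.0534]
 [-0.5673  0.1183]
 [-0.431  -0.2307]
 [-0.5013  0.7054]
 [-0.0596  0.312 ]]
seat [ 0.5438 -0.1744  0.135   1.    ]
```

```bash
cat >> h.py <<'E'
def plan(pos,yaw,quiet=False):
    """Target: tool y down, tool x along door y of given yaw (or opposite). Print needed deltas in scale units."""
    T,s=tool(); 
    best=None
    for sg in (1,-1):
        x=sg*np.array([-np.sin(yaw),np.cos(yaw),0]); y=np.array([0,0,-1.]); z=np.cross(x,y)
        G=np.column_stack([x,y,z]); rv=R.from_matrix(T[:3,:3].T@G).as_rotvec()
        if best is None or np.linalg.norm(rv)<np.linalg.norm(best[1]): best=(sg,rv,G)
    sg,rv,G=best; d=np.array(pos)-T[:3,3]
    print("TCP",T[:3,3].round(4),"t",round(s["time_s"],2),"F",np.round(s["wrist_force"],1),"w",round(s["gripper_width"],4))
    print("sign",sg,"turn rad",rv.round(4),"turn units",(rv/1.5).round(4))
    print("delta world",d.round(4),"| in tool now",(T[:3,:3].T@d/.25).round(4),"| in tool target",(G.T@d/.25).round(4))
    return T
E
python3 - <<'E'
from h import *
T=plan([.55,.176,.33],-.0637); print(T.round(3))
E
```

```text
TCP [ 0.2105 -0.5348  0.232 ] t 0.25 F [-0.7  0.1  0.5] w 0.0879
sign -1 turn rad [ 0.      0.4385 -0.0008] turn units [ 0.      0.2923 -0.0006]
delta world [0.3395 0.7108 0.098 ] | in tool now [-2.149  -0.3899  2.3048] | in tool target [-2.924  -0.392   1.1744]
[[ 0.366 -0.     0.931  0.21 ]
 [-0.931  0.001  0.366 -0.535]
 [-0.001 -1.     0.     0.232]
 [ 0.     0.     0.     1.   ]]
```

```bash
python3 -m creep '[{"y":-0.18,"ry":0.0731},{"y":-0.18,"ry":0.0731},{"y":-0.1,"ry":0.0731},{"ry":0.073},{"x":-0.146,"z":0.0587},{"x":-0.146,"z":0.0587},{"x":-0.146,"z":0.0587},{"x":-0.146,"z":0.0587},{"x":-0.146,"z":0.0587},{"x":-0.146,"z":0.0587},{"x":-0.146,"z":0.0587},{"x":-0.146,"z":0.0587},{"x":-0.146,"z":0.0587},{"x":-0.146,"z":0.0587}]' 30
python3 - <<'E'
from h import *
plan([.55,.176,.33],-.0637)
d,C=cam("wrist"); cv2.imwrite("pics/w1.png",d["pixels"]); np.savez("w1.npz",C=C)
E
```

```text
TCP [ 0.2105 -0.5348  0.232 ] t 0.25 F [-0.7  0.1  0.5] w 0.0879
sign -1 turn rad [ 0.      0.4385 -0.0008] turn units [ 0.      0.2923 -0.0006]
delta world [0.3395 0.7108 0.098 ] | in tool now [-2.149  -0.3899  2.3048] | in tool target [-2.924  -0.392   1.1744]validation failed for argument at $[0]...
```

View pics/w1.png

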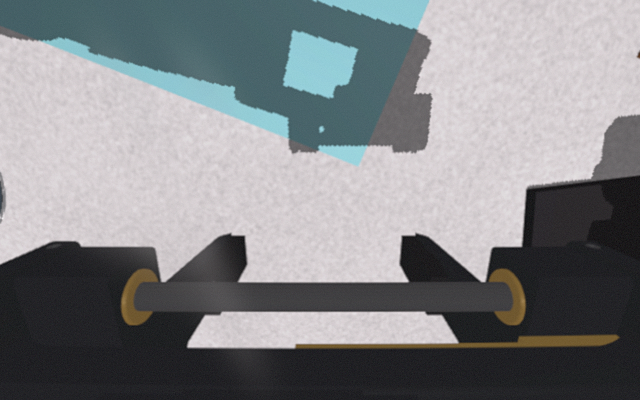

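```bash
python3 -m creep '[{"x":0,"y":-0.18,"z":0,"rx":0,"ry":0.0731,"rz":0,"gripper":1},{"x":0,"y":-0.18,"z":0,"rx":0,"ry":0.0731,"rz":0,"gripper":1},{"x":0,"y":-0.1,"z":0,"rx":0,"ry":0.0731,"rz":0,"gripper":1},{"x":0,"y":-0.1,"z":0,"rx":0,"ry":0.073,"rz":0,"gripper":1},{"x":-0.146,"y":0,"z":0.0587,"rx":0,"ry":0,"rz":0,"gripper":1},{"x":-0.146,"y":0,"z":0.0587,"rx":0,"ry":0,"rz":0,"gripper":1},{"x":-0.146,"y":0,"z":0.0587,"rx":0,"ry":0,"rz":0,"gripper":1},{"x":-0.146,"y":0,"z":0.0587,"rx":0,"ry":0,"rz":0,"gripper":1},{"x":-0.146,"y":0,"z":0.0587,"rx":0,"ry":0,"rz":0,"gripper":1},{"x":-0.146,"y":0,"z":0.0587,"rx":0,"ry":0,"rz":0,"gripper":1},{"x":-0.146,"y":0,"z":0.0587,"rx":0,"ry":0,"rz":0,"gripper":1},{"x":-0.146,"y":0,"z":0.0587,"rx":0,"ry":0,"rz":0,"gripper":1},{"x":-0.146,"y":0,"z":0.0587,"rx":0,"ry":0,"rz":0,"gripper":1},{"x":-0.146,"y":0,"z":0.0587,"rx":0,"ry":0,"rz":0,"gripper":1},{"x":0,"y":0,"z":0,"rx":0,"ry":0,"rz":0,"gripper":1}]' 30
python3 - <<'E'
from h import *
plan([.55,.176,.33],-.0637)
d,C=cam("wrist"); cv2.imwrite("pics/w1b.png",d["pixels"]); np.savez("w1.npz",C=C)
E
```

```text
time_s: 1.8
eef_pos: [0.3814, -0.1766, 0.3728]
tool_rot: [-0.486, 0.485, -0.514, 0.514]
wrist_force: [0.1, -0.9, 0.1]
gripper_width: 0.0882
TCP [ 0.3814 -0.1766  0.3728] t 1.8 F [ 0.1 -0.9  0.1] w 0.0882
sign -1 turn rad [-0.0014  0.0057 -0.0007] turn units [-0.0009  0.0038 -0.0005]
delta world [ 0.1686  0.3526 -0.0428] | in tool now [-1.4469  0.1731  0.5911] | in tool target [-1.4504  0.1713  0.5831]
```

View pics/w1b.png

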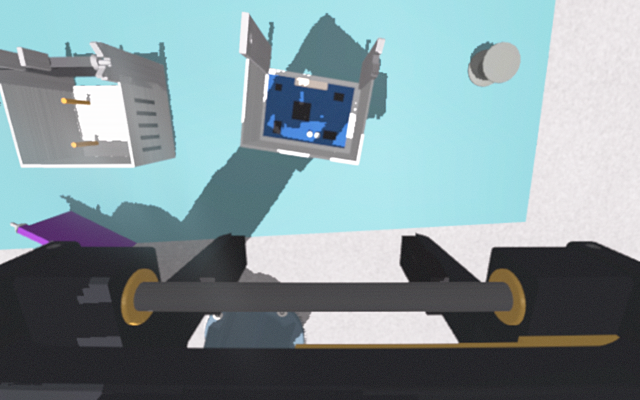

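```bash
python3 -m creep '[{"x":-0.145,"y":0,"z":0.0583,"rx":0,"ry":0.0038,"rz":0,"gripper":1},{"x":-0.145,"y":0,"z":0.0583,"rx":0,"ry":0,"rz":0,"gripper":1},{"x":-0.145,"y":0,"z":0.0583,"rx":0,"ry":0,"rz":0,"gripper":1},{"x":-0.145,"y":0,"z":0.0583,"rx":0,"ry":0,"rz":0,"gripper":1},{"x":-0.145,"y":0,"z":0.0583,"rx":0,"ry":0,"rz":0,"gripper":1},{"x":-0.145,"y":0,"z":0.0583,"rx":0,"ry":0,"rz":0,"gripper":1},{"x":-0.145,"y":0,"z":0.0583,"rx":0,"ry":0,"rz":0,"gripper":1},{"x":-0.145,"y":0,"z":0.0583,"rx":0,"ry":0,"rz":0,"gripper":1},{"x":-0.145,"y":0,"z":0.0583,"rx":0,"ry":0,"rz":0,"gripper":1},{"x":-0.145,"y":0,"z":0.0583,"rx":0,"ry":0,"rz":0,"gripper":1},{"x":0,"y":0,"z":0,"rx":0,"ry":0,"rz":0,"gripper":1},{"x":0,"y":0,"z":0,"rx":0,"ry":0,"rz":0,"gripper":1}]' 30
python3 - <<'E'
from h import *
plan([.55,.176,.33],-.0637)
d,C=cam("wrist"); cv2.imwrite("pics/w2.png",d["pixels"]); np.savez("w2.npz",C=C)
E
```

```text
time_s: 3.05
eef_pos: [0.5508, 0.1706, 0.3716]
tool_rot: [0.482, -0.483, 0.517, -0.517]
wrist_force: [-1.1, 0.1, -0.0]
gripper_width: 0.0884
TCP [0.5508 0.1706 0.3716] t 3.05 F [-1.1  0.1 -0. ] w 0.0884
sign -1 turn rad [ 0.0014 -0.0055  0.001 ] turn units [ 0.0009 -0.0036  0.0007]
delta world [-0.0008  0.0054 -0.0416] | in tool now [-0.0214  0.1664 -0.0046] | in tool target [-0.0213  0.1664 -0.0047]
```

View pics/w2.png

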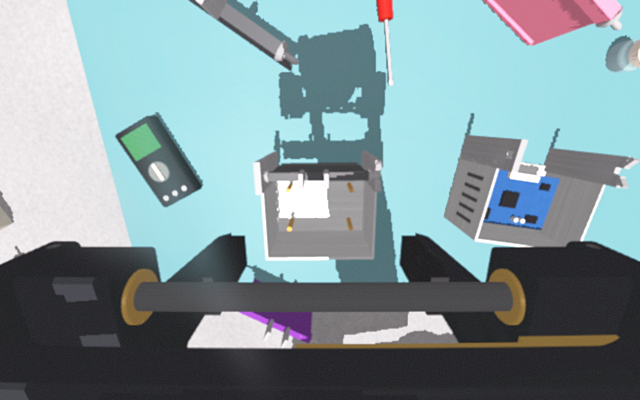

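```bash
python3 - <<'E'
import cv2
s=cv2.imread("pics/w2.png")
c=lambda im,x,y,w,h,f,n: cv2.imwrite(f"pics/{n}.png",cv2.resize(im[y:y+h,x:x+w],None,fx=f,fy=f,interpolation=cv2.INTER_CUBIC))
c(s,245,140,150,130,5,"w2i"); c(s,430,100,210,150,3.8,"w2l")
E
```

```text
(no output)
```

View pics/w2i.png

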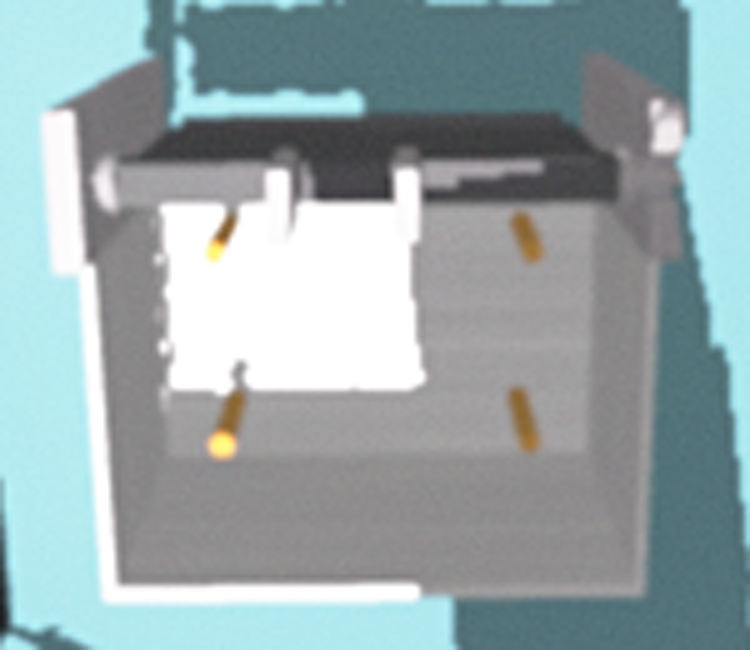

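View pics/w2l.png

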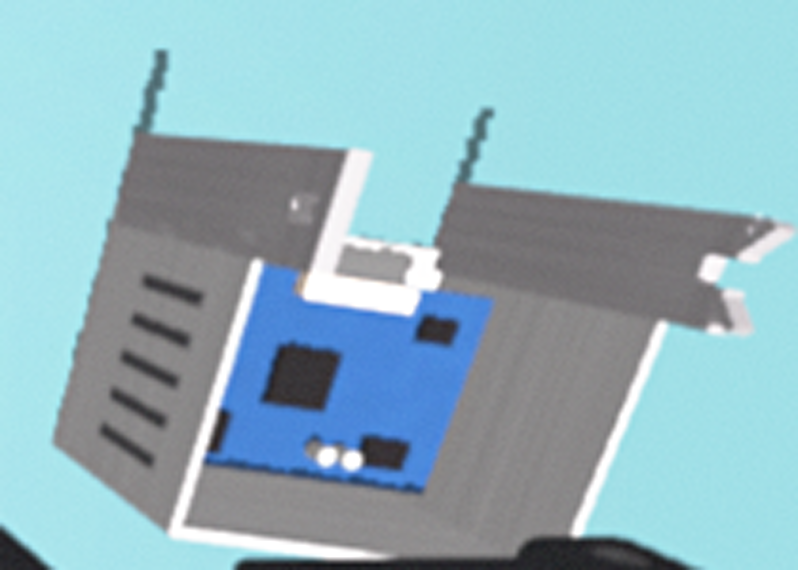

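```bash
cat > obs.py <<'E'
from h import *
o=lambda ox,oy,f,l:[(p,(ox+(u+.5)/f-.5,oy+(v+.5)/f-.5)) for p,(u,v) in l]
ds,Cs=cam("scene"); dd,Cd=cam("side"); dw=eyes.get_image("wrist")
Cw=np.load("w2.npz")["C"]
I=[(Cs,ds,o(340,140,6,[((-63,-86,120),(65,127)),((-63,86,120),(375,80)),((97,86,153),(495,212))])),
   (Cd,dd,o(280,200,6,[((-63,86,120),(415,452)),((-63,-86,120),(475,155)),((97,86,153),(40,330)),((53,86,153),(140,345)),((97,86,0),(50,543))]))]
L=[(Cs,ds,o(230,165,6,[((-63,-86,120),(85,75)),((-63,86,120),(432,60))])),
   (Cd,dd,o(300,130,6,[((-63,-86,120),(430,153)),((97,86,153),(57,212)),((53,86,153),(135,235)),((97,86,0),(58,422)),((-63,86,0),(325,503))]))]
WI=[(Cw,dw,o(245,140,5,[((-63,86,120),(103,602)),((-63,-86,120),(645,598)),((97,86,153),(42,110)),((53,86,153),(55,273)),((97,78,153),(75,108)),((53,78,153),(85,272))]))]
WL=[(Cw,dw,o(430,100,3.8,[((97,86,153),(348,150)),((97,78,153),(372,150)),((53,86,153),(303,282)),((97,86,0),(135,132)),((-63,86,0),(53,440)),((-63,86,120),(170,540))]))]
E
python3 - <<'E'
from obs import *
np.set_printoptions(precision=4,suppress=True)
for n,O,W in (("idle",I,WI),("loaded",L,WL)):
  for nn,X in (("cams",O),("wrist",W),("all",O+W)):
    v,r=fit(X,[.5,0,0]); M=pose(v[:2],v[2]); print(n,nn,v,"seat",(M@[.075,0,.135,1])[:2], "rms",np.sqrt((r**2).mean()))
    if nn=="wrist": print(r)
v,_=fit(WI,[.5,0,0]); M=pose(v[:2],v[2]); Ws=M@pose([.075,0],0,.135)
P=[[0,.025,.04],[-.01,.025,.04],[-.01,.019,.04],[-.01,-.008,.04],[-.01,-.014,.04],[.01,.025,.04],[.01,-.014,.04]]
uv=proj([(Ws@[*p,1])[:3] for p in P],Cw,dw); print((uv-[245,140]+.5)*5)
E
```

```text
idle cams [ 0.4754  0.1808 -0.0637] seat [0.5502 0.1761] rms 0.5479596829960612
idle wrist [ 0.476   0.1816 -0.0647] seat [0.5508 0.1768] rms 0.36379039489218384
[[ 0.2661 -0.636 ]
 [-0.5359 -0.2918]
 [ 0.4118  0.2683]
 [ 0.0733 -0.2107]
 [-0.1776  0.6373]
 [-0.1007 -0.036 ]]
idle all [ 0.4759  0.1815 -0.0642] seat [0.5507 0.1767] rms 0.5088339941724785
loaded cams [ 0.4707 -0.1577 -0.225 ] seat [ 0.5438 -0.1744] rms 0.4931883087295944
loaded wrist [ 0.4719 -0.1576 -0.2022] seat [ 0.5454 -0.1727] rms 0.8886057212040396
[[ 0.1073  0.1071]
 [-0.4416  0.9683]
 [ 1.6653 -1.7324]
 [-0.6649  0.1563]
 [-0.5235  0.9884]
 [ 0.2042 -0.8866]]
loaded all [ 0.4714 -0.1573 -0.208 ] seat [ 0.5448 -0.1727] rms 0.7446062126174987
[[269.4021 208.6814]
 [270.4699 246.977 ]
 [293.8557 246.8782]
 [399.1071 246.4414]
 [422.4959 246.346 ]
 [268.3212 169.8051]
 [422.6633 169.1628]]
```

```bash
python3 -m creep '[{"x":-0.0276,"y":0.1,"z":0,"rx":0.0009,"ry":-0.0036,"rz":0.0007,"gripper":1},{"x":0,"y":0.1,"z":0,"rx":0,"ry":0,"rz":0,"gripper":1},{"x":0,"y":0.12,"z":0,"rx":0,"ry":0,"rz":0,"gripper":1},{"x":0,"y":0.12,"z":0,"rx":0,"ry":0,"rz":0,"gripper":1},{"x":0,"y":0.1,"z":0,"rx":0,"ry":0,"rz":0,"gripper":1},{"x":0,"y":0.06,"z":0,"rx":0,"ry":0,"rz":0,"gripper":1},{"x":0,"y":0,"z":0,"rx":0,"ry":0,"rz":0,"gripper":1},{"x":0,"y":0,"z":0,"rx":0,"ry":0,"rz":0,"gripper":1}]' 30
python3 - <<'E'
from h import *
plan([.5506,.1773,.1715],-.0645)
d,C=cam("wrist"); cv2.imwrite("pics/w3.png",d["pixels"]); np.savez("w3.npz",C=C)
E
```

```text
time_s: 4.05
eef_pos: [0.5517, 0.178, 0.2236]
tool_rot: [-0.485, 0.483, -0.515, 0.516]
wrist_force: [0.0, 1.2, 0.6]
gripper_width: 0.088
TCP [0.5517 0.178  0.2236] t 4.05 F [0.  1.2 0.6] w 0.088
sign -1 turn rad [-0.0027 -0.0001 -0.0012] turn units [-0.0018 -0.0001 -0.0008]
delta world [-0.0011 -0.0007 -0.0521] | in tool now [ 0.0035  0.2082 -0.0049] | in tool target [ 0.0033  0.2082 -0.0044]
```

View pics/w3.png

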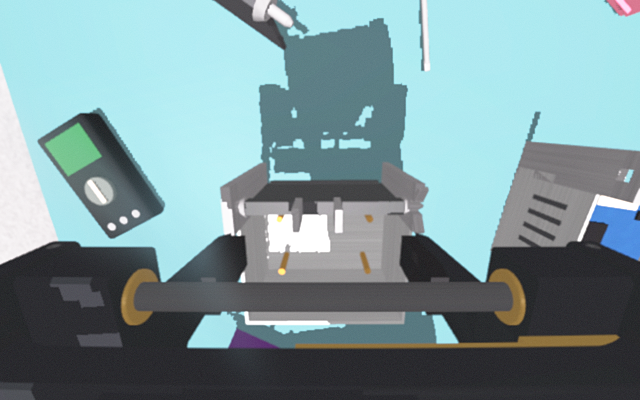

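```bash
python3 - <<'E'
import cv2
from h import *
s=cv2.imread("pics/w3.png"); cv2.imwrite("pics/w3c.png",cv2.resize(s[150:250,240:410],None,fx=4.5,fy=4.5,interpolation=cv2.INTER_CUBIC))
C=np.load("w3.npz")["C"]; d=eyes.get_image("wrist")
for sx,sy,yaw in ((.5507,.1767,-.0642),):
  W=pose([sx,sy],yaw,.135)
  P=[[x,y,.04] for y in (.025,.019,-.008,-.014) for x in (-.01,.01)]
  print((proj([(W@[*p,1])[:3] for p in P],C,d)-[240,150]+.5)*4.5)
E
```

```text
[[239.97990255 376.00076662]
 [236.54767414 264.55447626]
 [274.89097807 376.0246164 ]
 [272.35159848 264.568633  ]
 [432.05111329 376.08710929]
 [433.53417663 264.62264618]
 [466.97286876 376.09102831]
 [469.34957635 264.63248962]]
```

View pics/w3c.png

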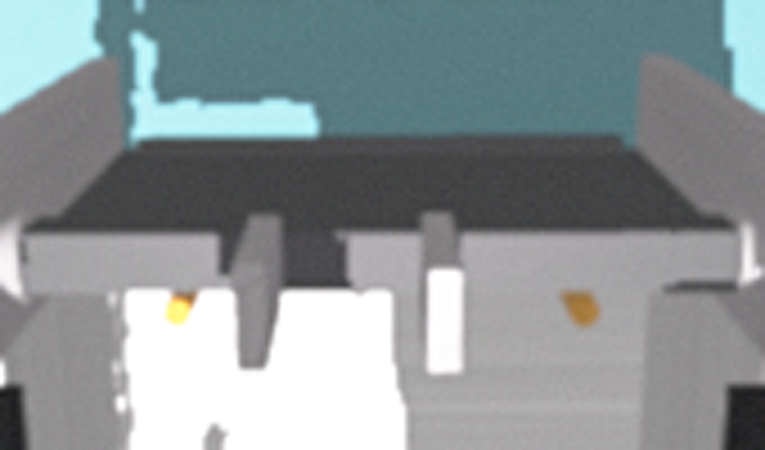

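```bash
python3 -m creep '[{"x":0.001,"y":0.07,"z":0,"rx":-0.0015,"ry":0,"rz":-0.0006,"gripper":1},{"x":0,"y":0.07,"z":0,"rx":0,"ry":0,"rz":0,"gripper":1},{"x":0,"y":0.065,"z":0,"rx":0,"ry":0,"rz":0,"gripper":1},{"x":0,"y":0,"z":0,"rx":0,"ry":0,"rz":0,"gripper":1},{"x":0,"y":0,"z":0,"rx":0,"ry":0,"rz":0,"gripper":1}]' 30
python3 - <<'E'
from h import *
plan([.5515,.1775,.1715],-.0645)
E
python3 -m creep '[{"x":0,"y":0,"z":0,"rx":0,"ry":0,"rz":0,"gripper":0.6},{"x":0,"y":0,"z":0,"rx":0,"ry":0,"rz":0,"gripper":0.5},{"x":0,"y":0,"z":0,"rx":0,"ry":0,"rz":0,"gripper":0.4},{"x":0,"y":0,"z":0,"rx":0,"ry":0,"rz":0,"gripper":0.2},{"x":0,"y":0,"z":0,"rx":0,"ry":0,"rz":0,"gripper":0.2},{"x":0,"y":0,"z":0,"rx":0,"ry":0,"rz":0,"gripper":0.2},{"x":0,"y":0,"z":0,"rx":0,"ry":0,"rz":0,"gripper":0.2}]' 30
python3 - <<'E'
from h import *
plan([.5515,.1775,.1715],-.0645)
d,C=cam("wrist"); cv2.imwrite("pics/w4.png",d["pixels"][130:300,170:480].repeat(2,0).repeat(2,1)); np.savez("w4.npz",C=C)
E
```

```text
time_s: 4.65
eef_pos: [0.5518, 0.1784, 0.1724]
tool_rot: [-0.484, 0.484, -0.516, 0.516]
wrist_force: [-0.0, 0.3, 0.1]
gripper_width: 0.0882
TCP [0.5518 0.1784 0.1724] t 4.65 F [-0.   0.3  0.1] w 0.0882
sign -1 turn rad [-0.0005  0.0007 -0.0004] turn units [-0.0003  0.0004 -0.0003]
delta world [-0.0003 -0.0009 -0.0009] | in tool now [ 0.0035  0.0036 -0.0008] | in tool target [ 0.0035  0.0036 -0.0008]
time_s: 5.35
eef_pos: [0.5511, 0.1782, 0.1711]
tool_rot: [0.484, -0.484, 0.516, -0.515]
wrist_force: [-0.4, -0.0, -1.2]
gripper_width: 0.0341
TCP [0.5511 0.1782 0.1711] t 5.35 F [-0.4 -0.  -1.2] w 0.0341
sign -1 turn rad [ 0.001   0.0006 -0.0001] turn units [ 0.0007  0.0004 -0.0001]
delta world [ 0.0004 -0.0007  0.0004] | in tool now [ 0.0029 -0.0016  0.0018] | in tool target [ 0.0029 -0.0016  0.0018]
```

View pics/w4.png

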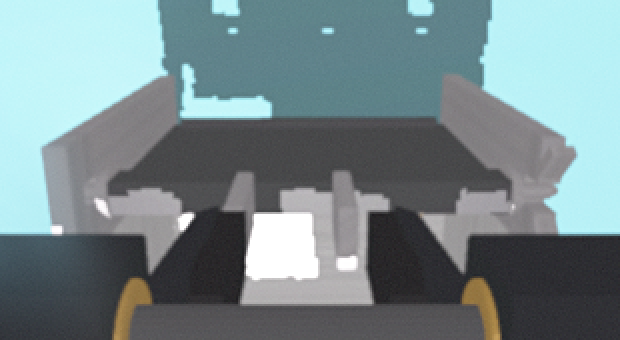

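```bash
python3 -m creep '[{"x":0,"y":0,"z":0,"rx":0,"ry":0,"rz":0,"gripper":0.2},{"x":0,"y":0,"z":0,"rx":0,"ry":0,"rz":0,"gripper":0.2},{"x":0,"y":0,"z":0,"rx":0,"ry":0,"rz":0,"gripper":0.2},{"x":0,"y":0,"z":0,"rx":0,"ry":0,"rz":0,"gripper":0.2}]' 40
python3 - <<'E'
from h import *
plan([.5515,.1775,.1715],-.0645)
d,C=cam("wrist"); cv2.imwrite("pics/w5.png",d["pixels"][130:300,170:480].repeat(2,0).repeat(2,1)); np.savez("w5.npz",C=C)
E
```

```text
time_s: 5.8
eef_pos: [0.5512, 0.1782, 0.1712]
tool_rot: [0.484, -0.484, 0.516, -0.515]
wrist_force: [-0.5, 0.4, 0.1]
gripper_width: 0.0174
TCP [0.5512 0.1782 0.1712] t 5.8 F [-0.5  0.4  0.1] w 0.0174
sign -1 turn rad [ 0.0009  0.0005 -0.0001] turn units [ 0.0006  0.0004 -0.0001]
delta world [ 0.0003 -0.0007  0.0003] | in tool now [ 0.0028 -0.0013  0.0016] | in tool target [ 0.0028 -0.0013  0.0016]
```

View pics/w5.png

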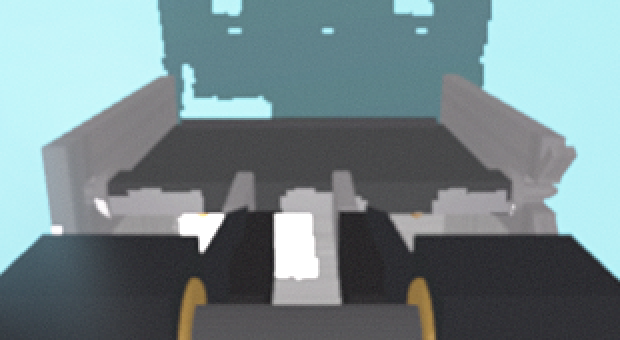

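```bash
python3 - <<'E'
from h import *
d=eyes.get_image("scene"); s=d["pixels"]; cv2.imwrite("pics/s5.png",cv2.resize(s[100:230,330:450],None,fx=4.5,fy=4.5,interpolation=cv2.INTER_CUBIC))
d=eyes.get_image("side"); s=d["pixels"]; cv2.imwrite("pics/d5.png",cv2.resize(s[140:310,250:400],None,fx=3.5,fy=3.5,interpolation=cv2.INTER_CUBIC))
d=eyes.get_image("wrist"); M=np.array(d["mount"]); s=d["pixels"].copy()
T,st=tool()
for p in [(x,y,z) for x in (-.0087,.0087) for y in (.0,.022) for z in (-.009,.009)]:
  u=proj([p],M,d)[0]; print(p,u.round(1)); cv2.circle(s,tuple(int(round(a)) for a in u),1,(0,0,255),-1)
W=pose([.5512,.1776],-.0642,.135)
for y in (-.008,-.014,.025,.019):
 for x in (-.01,.01):
  for z in (.007,.04):
   u=proj([(W@[x,y,z,1])[:3]],T@M,d)[0]; cv2.circle(s,tuple(int(round(a)) for a in u),1,(0,255,0) if z>.03 else (255,0,0),-1)
cv2.imwrite("pics/w5b.png",cv2.resize(s[180:300,230:420],None,fx=4,fy=4,interpolation=cv2.INTER_NEAREST))
print(st["gripper_width"])
E
```

```text
(-0.0087, 0.0, -0.009) [309.  260.1]
(-0.0087, 0.0, 0.009) [308.6 232.3]
(-0.0087, 0.022, -0.009) [310.5 244.9]
(-0.0087, 0.022, 0.009) [310.2 219.9]
(0.0087, 0.0, -0.009) [337.8 260.1]
(0.0087, 0.0, 0.009) [338.3 232.3]
(0.0087, 0.022, -0.009) [336.1 244.9]
(0.0087, 0.022, 0.009) [336.5 219.9]
0.017868948729076416
```

View pics/s5.png

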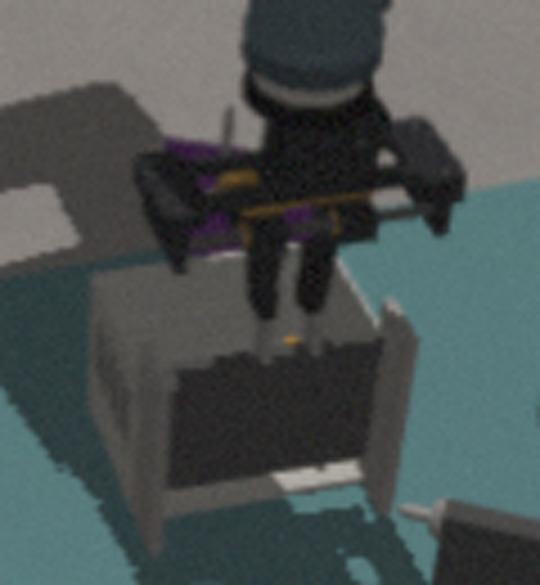

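View pics/d5.png

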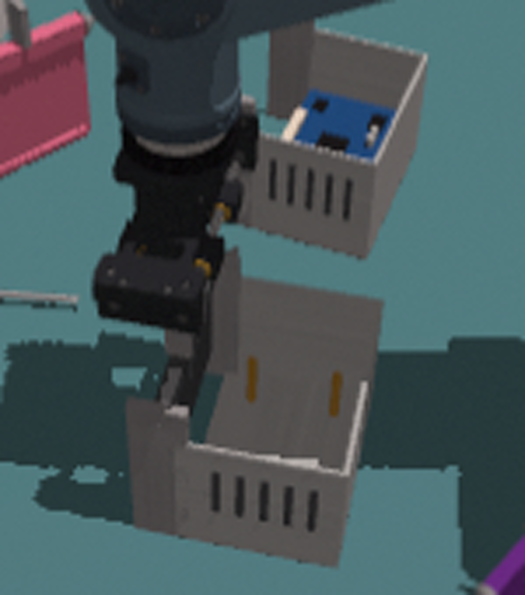

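View pics/w5b.png

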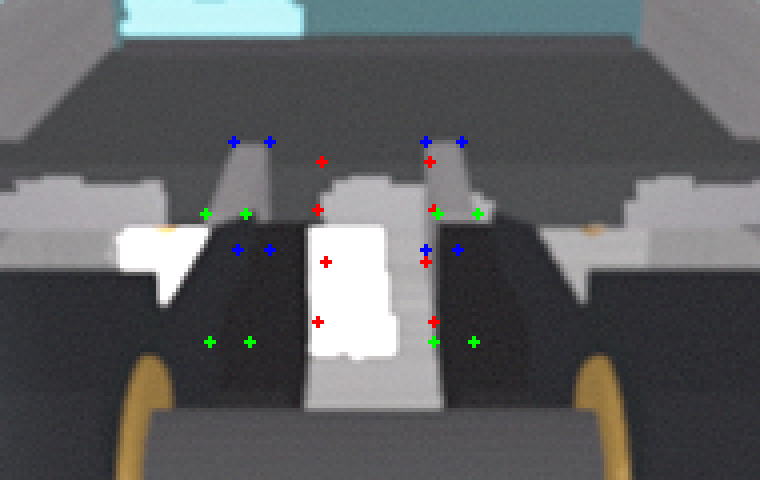

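The fingers closed to 17.6 mm without meeting the tabs. Both views put the fingertips at about the tab tops, roughly 28 mm higher than the stated tool offset implies. I'll open, go lower while watching the force, and look before closing.

```bash
python3 -m creep '[{"x":0,"y":0,"z":0,"rx":0,"ry":0,"rz":0,"gripper":1},{"x":0,"y":0,"z":0,"rx":0,"ry":0,"rz":0,"gripper":1},{"x":0,"y":0,"z":0,"rx":0,"ry":0,"rz":0,"gripper":1},{"x":0,"y":0,"z":0,"rx":0,"ry":0,"rz":0,"gripper":1},{"x":0,"y":0,"z":0,"rx":0,"ry":0,"rz":0,"gripper":1},{"x":0,"y":0,"z":0,"rx":0,"ry":0,"rz":0,"gripper":1},{"x":0,"y":0.02,"z":0,"rx":0,"ry":0,"rz":0,"gripper":1},{"x":0,"y":0.02,"z":0,"rx":0,"ry":0,"rz":0,"gripper":1},{"x":0,"y":0,"z":0,"rx":0,"ry":0,"rz":0,"gripper":1}]' 30
python3 - <<'E'
from h import *
plan([.5515,.1775,.1715],-.0645)
d=eyes.get_image("scene"); s=d["pixels"]; cv2.imwrite("pics/s6.png",cv2.resize(s[100:230,330:450],None,fx=4.5,fy=4.5,interpolation=cv2.INTER_CUBIC))
d,C=cam("wrist"); cv2.imwrite("pics/w6.png",cv2.resize(d["pixels"][150:300,200:440],None,fx=3,fy=3,interpolation=cv2.INTER_CUBIC))
E
```

```text
time_s: 6.9
eef_pos: [0.5504, 0.1781, 0.1599]
tool_rot: [0.483, -0.485, 0.516, -0.515]
wrist_force: [-0.0, -0.0, -0.1]
gripper_width: 0.0873
TCP [0.5504 0.1781 0.1599] t 6.9 F [-0.  -0.  -0.1] w 0.0873
sign -1 turn rad [0.0029 0.0005 0.0002] turn units [0.0019 0.0003 0.0002]
delta world [ 0.0011 -0.0006  0.0116] | in tool now [ 0.0022 -0.0464  0.0045] | in tool target [ 0.0022 -0.0464  0.0047]
```

View pics/s6.png

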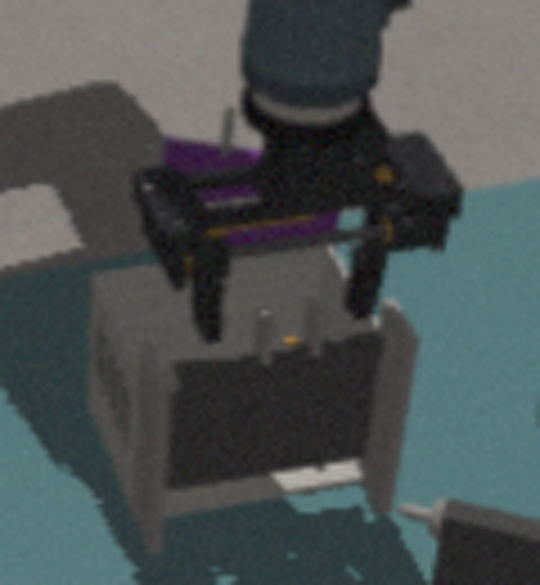

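View pics/w6.png

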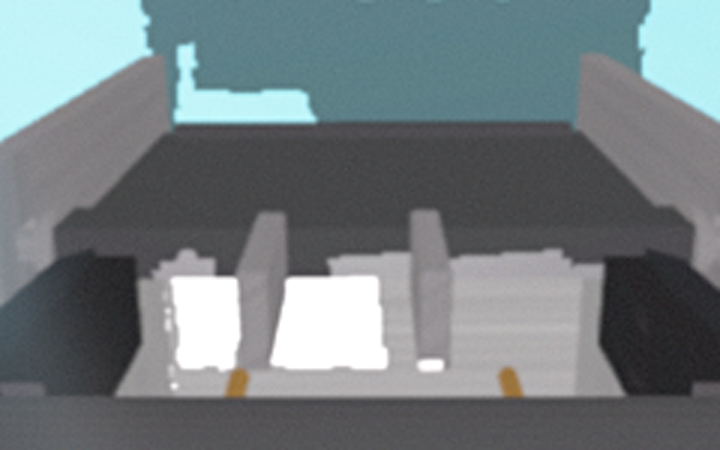

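```bash
python3 -m creep '[{"x":0.002,"y":0.02,"z":0.004,"rx":0.0018,"ry":0,"rz":0,"gripper":1},{"x":0,"y":0.015,"z":0,"rx":0,"ry":0,"rz":0,"gripper":1},{"x":0,"y":0,"z":0,"rx":0,"ry":0,"rz":0,"gripper":1}]' 30
python3 -m creep '[{"x":0,"y":0.015,"z":0,"rx":0,"ry":0,"rz":0,"gripper":1},{"x":0,"y":0.01,"z":0,"rx":0,"ry":0,"rz":0,"gripper":1},{"x":0,"y":0,"z":0,"rx":0,"ry":0,"rz":0,"gripper":1}]' 30
python3 - <<'E'
from h import *
plan([.5515,.1775,.1455],-.0645)
d,C=cam("wrist"); cv2.imwrite("pics/w7.png",cv2.resize(d["pixels"][150:300,200:440],None,fx=3,fy=3,interpolation=cv2.INTER_CUBIC))
d=eyes.get_image("scene"); s=d["pixels"]; cv2.imwrite("pics/s7.png",cv2.resize(s[100:230,330:450],None,fx=4.5,fy=4.5,interpolation=cv2.INTER_CUBIC))
E
```

```text
time_s: 7.3
eef_pos: [0.5516, 0.1776, 0.1516]
tool_rot: [-0.484, 0.484, -0.516, 0.516]
wrist_force: [-0.4, -0.7, -0.1]
gripper_width: 0.0879
time_s: 7.6
eef_pos: [0.5518, 0.1776, 0.1457]
tool_rot: [-0.484, 0.484, -0.515, 0.516]
wrist_force: [-0.4, 0.0, -0.1]
gripper_width: 0.088
TCP [0.5518 0.1776 0.1457] t 7.6 F [-0.4  0.  -0.1] w 0.088
sign -1 turn rad [-0.001   0.0005 -0.    ] turn units [-0.0007  0.0003 -0.    ]
delta world [-0.0003 -0.0001 -0.0002] | in tool now [ 0.0006  0.0006 -0.0012] | in tool target [ 0.0006  0.0006 -0.0012]
```

View pics/w7.png

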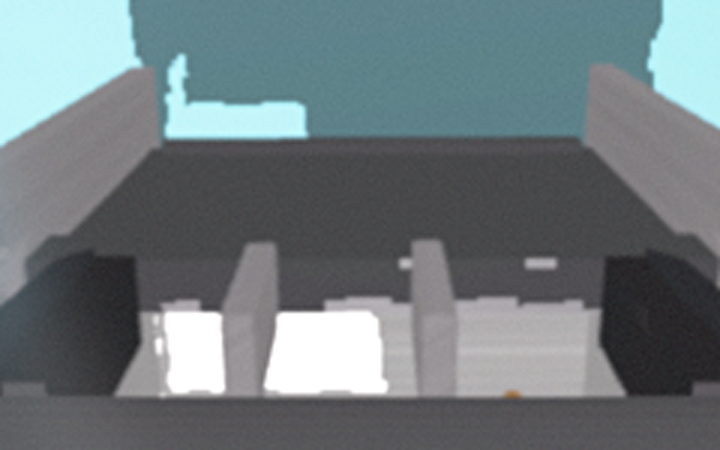

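View pics/s7.png

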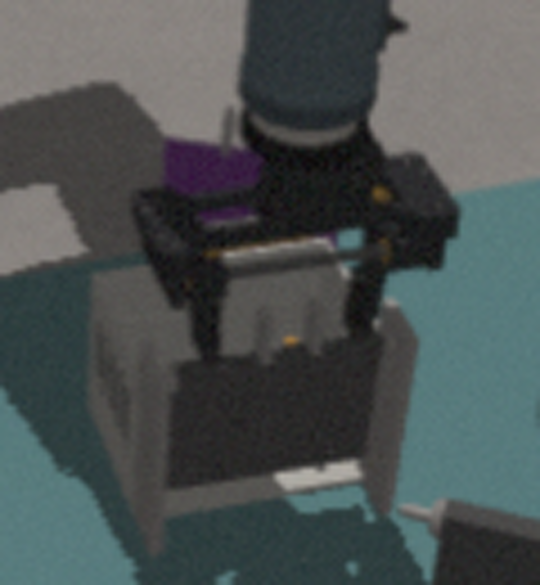

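```bash
python3 -m creep '[{"x":0,"y":0,"z":0,"rx":0,"ry":0,"rz":0,"gripper":0.6},{"x":0,"y":0,"z":0,"rx":0,"ry":0,"rz":0,"gripper":0.5},{"x":0,"y":0,"z":0,"rx":0,"ry":0,"rz":0,"gripper":0.4},{"x":0,"y":0,"z":0,"rx":0,"ry":0,"rz":0,"gripper":0.2},{"x":0,"y":0,"z":0,"rx":0,"ry":0,"rz":0,"gripper":0.2},{"x":0,"y":0,"z":0,"rx":0,"ry":0,"rz":0,"gripper":0.2},{"x":0,"y":0,"z":0,"rx":0,"ry":0,"rz":0,"gripper":0.2},{"x":0,"y":0,"z":0,"rx":0,"ry":0,"rz":0,"gripper":0.2},{"x":0,"y":0,"z":0,"rx":0,"ry":0,"rz":0,"gripper":0.2},{"x":0,"y":0,"z":0,"rx":0,"ry":0,"rz":0,"gripper":0.2}]' 40
python3 - <<'E'
from h import *
plan([.5515,.1775,.1455],-.0645)
d,C=cam("wrist"); cv2.imwrite("pics/w8.png",cv2.resize(d["pixels"][150:300,200:440],None,fx=3,fy=3,interpolation=cv2.INTER_CUBIC))
E
```

```text
time_s: 8.7
eef_pos: [0.5517, 0.1774, 0.1456]
tool_rot: [-0.484, 0.484, -0.516, 0.516]
wrist_force: [-0.4, -0.5, -4.1]
gripper_width: 0.0272
TCP [0.5517 0.1774 0.1456] t 8.7 F [-0.4 -0.5 -4.1] w 0.0272
sign -1 turn rad [-0.0006  0.0004  0.0003] turn units [-0.0004  0.0003  0.0002]
delta world [-0.0002  0.0001 -0.0001] | in tool now [-0.0003  0.0004 -0.0007] | in tool target [-0.0003  0.0004 -0.0007]
```

View pics/w8.png

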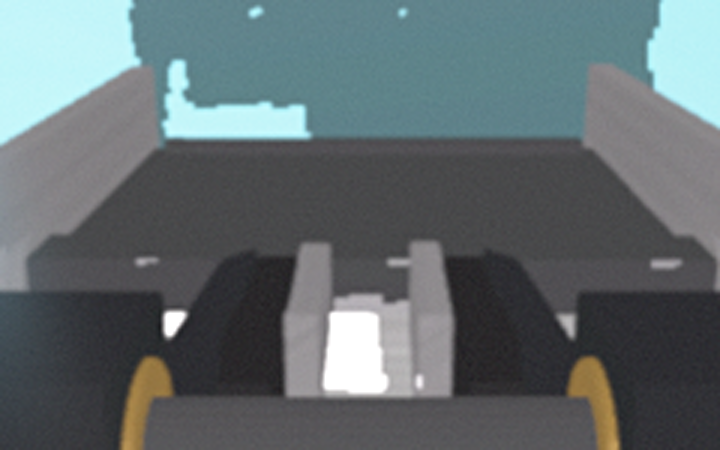

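```bash
python3 -m creep '[{"x":0,"y":-0.02,"z":0,"rx":0,"ry":0,"rz":0,"gripper":0.2},{"x":0,"y":-0.02,"z":0,"rx":0,"ry":0,"rz":0,"gripper":0.2},{"x":0,"y":-0.02,"z":0,"rx":0,"ry":0,"rz":0,"gripper":0.2},{"x":0,"y":0,"z":0,"rx":0,"ry":0,"rz":0,"gripper":0.2}]' 40
python3 - <<'E'
from h import *
plan([.5515,.1775,.3055],-.0645)
d,C=cam("wrist"); cv2.imwrite("pics/w9.png",cv2.resize(d["pixels"][150:300,200:440],None,fx=3,fy=3,interpolation=cv2.INTER_CUBIC))
E
```

```text
time_s: 9.15
eef_pos: [0.5529, 0.1778, 0.1626]
tool_rot: [-0.485, 0.483, -0.515, 0.517]
wrist_force: [0.3, -0.5, -3.6]
gripper_width: 0.0272
TCP [0.5529 0.1778 0.1626] t 9.15 F [ 0.3 -0.5 -3.6] w 0.0272
sign -1 turn rad [-0.0041  0.0006 -0.0005] turn units [-0.0027  0.0004 -0.0004]
delta world [-0.0014 -0.0003  0.1429] | in tool now [ 0.0012 -0.5718 -0.0032] | in tool target [ 0.0015 -0.5718 -0.0056]
```

View pics/w9.png

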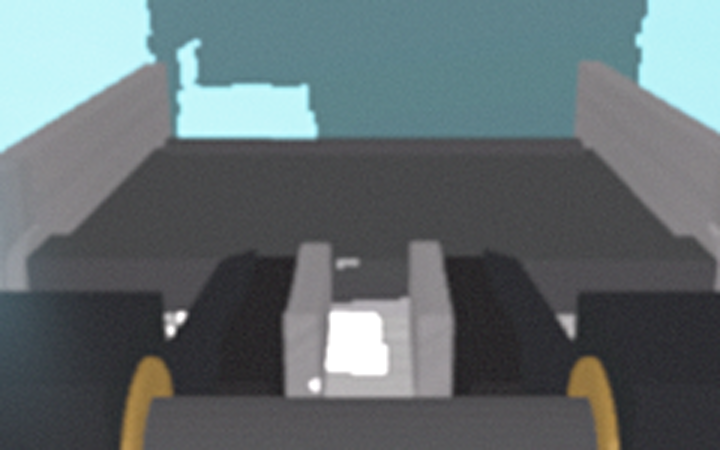

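```bash
python3 -m creep '[{"x":0,"y":-0.03,"z":0,"rx":-0.0027,"ry":0,"rz":0,"gripper":0.2},{"x":0,"y":-0.06,"z":0,"rx":0,"ry":0,"rz":0,"gripper":0.2},{"x":0,"y":-0.08,"z":0,"rx":0,"ry":0,"rz":0,"gripper":0.2},{"x":0,"y":-0.1,"z":0,"rx":0,"ry":0,"rz":0,"gripper":0.2},{"x":0,"y":-0.1,"z":0,"rx":0,"ry":0,"rz":0,"gripper":0.2},{"x":0,"y":-0.1,"z":0,"rx":0,"ry":0,"rz":0,"gripper":0.2},{"x":0,"y":-0.08,"z":0,"rx":0,"ry":0,"rz":0,"gripper":0.2},{"x":0,"y":-0.05,"z":0,"rx":0,"ry":0,"rz":0,"gripper":0.2},{"x":0,"y":0,"z":0,"rx":0,"ry":0,"rz":0,"gripper":0.2},{"x":0,"y":0,"z":0,"rx":0,"ry":0,"rz":0,"gripper":0.2}]' 40
python3 - <<'E'
from h import *
plan([.5446,-.173,.3055],-.208)
d,C=cam("wrist"); cv2.imwrite("pics/w10.png",d["pixels"]); np.savez("w10.npz",C=C)
d,C=cam("side"); cv2.imwrite("pics/d10.png",d["pixels"])
E
```

```text
time_s: 10.2
eef_pos: [0.5521, 0.1776, 0.3108]
tool_rot: [0.483, -0.484, 0.516, -0.515]
wrist_force: [0.5, 0.7, -4.4]
gripper_width: 0.0274
TCP [0.5521 0.1776 0.3108] t 10.2 F [ 0.5  0.7 -4.4] w 0.0274
sign -1 turn rad [2.800e-03 1.441e-01 1.000e-04] turn units [0.0018 0.096  0.0001]
delta world [-0.0075 -0.3506 -0.0053] | in tool now [1.4015 0.0208 0.0597] | in tool target [1.3784 0.0212 0.2602]
```

View pics/w10.png

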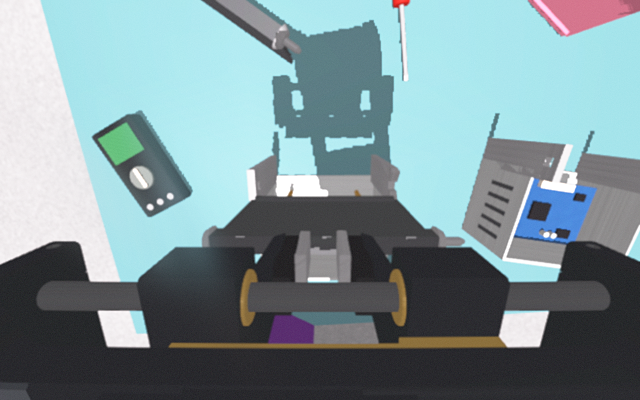

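View pics/d10.png

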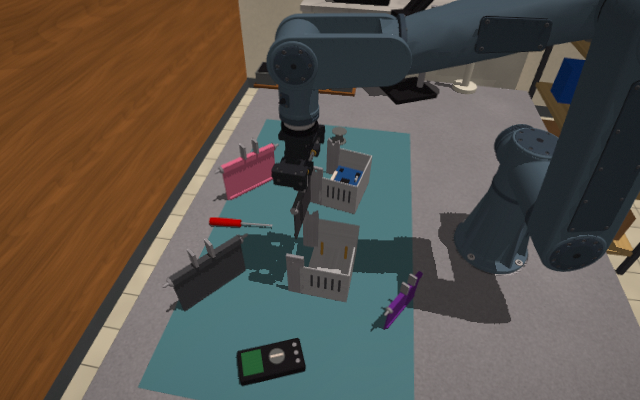

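```bash
python3 -m creep '[{"x":0,"y":-0.02,"z":0,"rx":0.0018,"ry":0.024,"rz":0,"gripper":0.2},{"x":0,"y":0,"z":0,"rx":0,"ry":0.036,"rz":0,"gripper":0.2},{"x":0,"y":0,"z":0,"rx":0,"ry":0.036,"rz":0,"gripper":0.2},{"x":0.05,"y":0,"z":0.01,"rx":0,"ry":0,"rz":0,"gripper":0.2},{"x":0.1,"y":0,"z":0.02,"rx":0,"ry":0,"rz":0,"gripper":0.2},{"x":0.14,"y":0,"z":0.027,"rx":0,"ry":0,"rz":0,"gripper":0.2},{"x":0.14,"y":0,"z":0.027,"rx":0,"ry":0,"rz":0,"gripper":0.2},{"x":0.14,"y":0,"z":0.027,"rx":0,"ry":0,"rz":0,"gripper":0.2},{"x":0.14,"y":0,"z":0.027,"rx":0,"ry":0,"rz":0,"gripper":0.2},{"x":0.14,"y":0,"z":0.027,"rx":0,"ry":0,"rz":0,"gripper":0.2},{"x":0.14,"y":0,"z":0.027,"rx":0,"ry":0,"rz":0,"gripper":0.2},{"x":0.14,"y":0,"z":0.027,"rx":0,"ry":0,"rz":0,"gripper":0.2},{"x":0.12,"y":0,"z":0.022,"rx":0,"ry":0,"rz":0,"gripper":0.2},{"x":0.08,"y":0,"z":0.015,"rx":0,"ry":0,"rz":0,"gripper":0.2},{"x":0.05,"y":0,"z":0.01,"rx":0,"ry":0,"rz":0,"gripper":0.2},{"x":0,"y":0,"z":0,"rx":0,"ry":0,"rz":0,"gripper":0.2},{"x":0,"y":0,"z":0,"rx":0,"ry":0,"rz":0,"gripper":0.2},{"x":0,"y":0,"z":0,"rx":0,"ry":0,"rz":0,"gripper":0.2}]' 40
python3 - <<'E'
from h import *
plan([.5446,-.173,.3055],-.208)
d,C=cam("wrist"); cv2.imwrite("pics/w11.png",d["pixels"]); np.savez("w11.npz",C=C)
cv2.imwrite("pics/w11c.png",cv2.resize(d["pixels"][130:260,180:460],None,fx=2.8,fy=2.8,interpolation=cv2.INTER_CUBIC))
E
```

```text
time_s: 12.1
eef_pos: [0.5462, -0.1725, 0.316]
tool_rot: [0.446, -0.446, 0.549, -0.549]
wrist_force: [-0.2, 0.6, -4.3]
gripper_width: 0.0273
TCP [ 0.5462 -0.1725  0.316 ] t 12.1 F [-0.2  0.6 -4.3] w 0.0273
sign -1 turn rad [-0.0001  0.0015 -0.0007] turn units [-0.0001  0.001  -0.0005]
delta world [-0.0016 -0.0005 -0.0105] | in tool now [ 0.0031  0.0421 -0.006 ] | in tool target [ 0.0031  0.0421 -0.006 ]
```

View pics/w11.png

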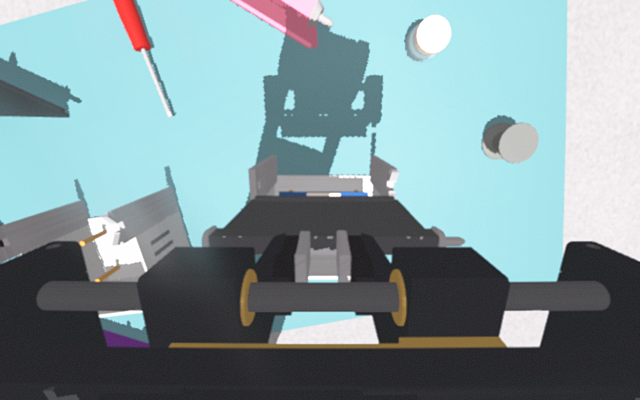

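View pics/w11c.png

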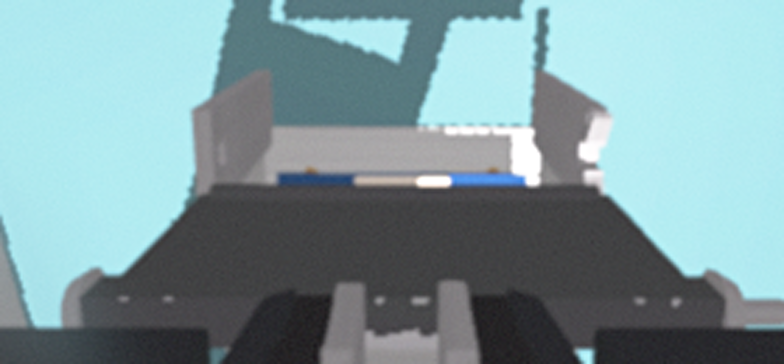

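```bash
python3 - <<'E'
from h import *
s=cv2.imread("pics/w11.png")
a=cv2.resize(s[145:210,235:295],None,fx=6.5,fy=6.5,interpolation=cv2.INTER_CUBIC); b=cv2.resize(s[145:210,355:415],None,fx=6.5,fy=6.5,interpolation=cv2.INTER_CUBIC)
cv2.imwrite("pics/w11ab.png",np.hstack([a,b]))
E
```

```text
(no output)
```

View pics/w11ab.png

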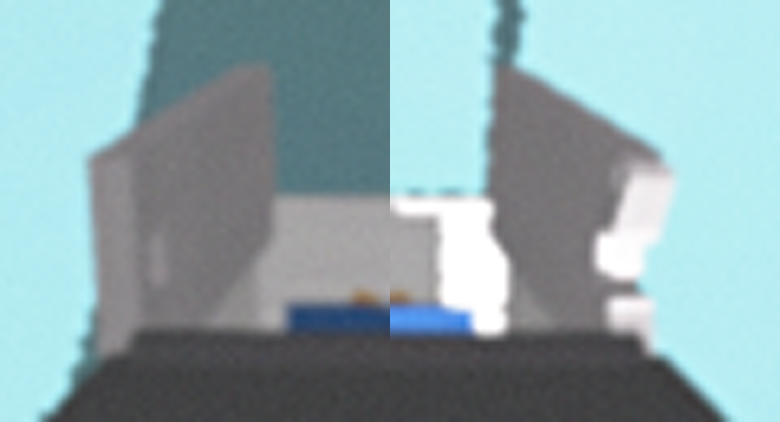

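```bash
cat > fitL.py <<'E'
from obs import *
np.set_printoptions(precision=4,suppress=True)
C11=np.load("w11.npz")["C"]
W11=[(C11,dw,o(235,145,6.5,[((97,86,153),(88,160)),((97,78,153),(130,157)),((97,78,0),(270,65)),((97,86,0),(240,65))])+
      o(355,145,6.5,[((97,-78,0),(107,65)),((97,-86,153),(282,168)),((97,-78,153),(233,162))]))]
for nn,X in (("w11",W11),("w11+w2",W11+WL),("all",L+WL+W11)):
    v,r=fit(X,[.5,0,0]); M=pose(v[:2],v[2]); print(nn,v,"seat",(M@[.075,0,.135,1])[:2], "rms",np.sqrt((r**2).mean()))
    if nn=="w11": print(r)
s=cv2.imread("pics/w11.png")
for p in [(x,y,153) for x in (53,97) for y in (86,78,-78,-86)]+[(97,y,0) for y in(86,78,-78,-86)]:
    q=(M@[*(np.array(p)/1000),1])[:3]; u=proj([q],C11,dw)[0]; print(p,((u-[235,145]+.5)*6.5).round(0))
E
python3 fitL.py
```

```text
w11 [ 0.4713 -0.156  -0.2117] seat [ 0.5446 -0.1718] rms 0.5634275962337433
[[-0.623  -0.2618]
 [-0.0688  0.2332]
 [ 0.0362  0.0505]
 [-0.1468  0.0271]
 [-1.2769  0.6003]
 [ 0.5437 -0.6199]
 [ 1.08    0.2557]]
w11+w2 [ 0.4714 -0.1566 -0.2088] seat [ 0.5447 -0.1722] rms 0.7700971713211128
all [ 0.4713 -0.1566 -0.2095] seat [ 0.5447 -0.1722] rms 0.709182563134764
(53, 86, 153) [103. 400.]
(53, 78, 153) [147. 400.]
(53, -78, 153) [1006.  403.]
(53, -86, 153) [1050.  403.]
(97, 86, 153) [ 87. 159.]
(97, 78, 153) [132. 159.]
(97, -78, 153) [1023.  162.]
(97, -86, 153) [1068.  163.]
(97, 86, 0) [241.  66.]
(97, 78, 0) [272.  66.]
(97, -78, 0) [881.  68.]
(97, -86, 0) [912.  68.]
```

```bash
python3 - <<'E'
from h import *
plan([.5451,-.1721,.25],-.210)
E
```

```text
TCP [ 0.5464 -0.1728  0.3163] t 12.3 F [ 0.   0.1 -4. ] w 0.027
sign -1 turn rad [-0.0006  0.0034 -0.0002] turn units [-0.0004  0.0023 -0.0001]
delta world [-0.0013  0.0007 -0.0663] | in tool now [-0.0017  0.2651 -0.0057] | in tool target [-0.0017  0.2651 -0.0056]
```

```bash
python3 -m creep '[{"x":-0.0017,"y":0.06,"z":-0.0057,"rx":0,"ry":0.0023,"rz":0,"gripper":0.2},{"x":0,"y":0.1,"z":0,"rx":0,"ry":0,"rz":0,"gripper":0.2},{"x":0,"y":0.08,"z":0,"rx":0,"ry":0,"rz":0,"gripper":0.2},{"x":0,"y":0,"z":0,"rx":0,"ry":0,"rz":0,"gripper":0.2},{"x":0,"y":0,"z":0,"rx":0,"ry":0,"rz":0,"gripper":0.2},{"x":0,"y":0,"z":0,"rx":0,"ry":0,"rz":0,"gripper":0.2}]' 40
python3 - <<'E'
from h import *
plan([.5451,-.1721,.18],-.210)
d,C=cam("wrist"); np.savez("w12.npz",C=C); cv2.imwrite("pics/w12.png",d["pixels"])
s=d["pixels"].copy()
M=pose([.5446,-.172],-.21,.135)@np.linalg.inv(pose([.075,0],0,.135)); 
for p in [(x,y,153) for x in (53,97) for y in (86,78,-78,-86)]:
    u=proj([(M@[*(np.array(p)/1000),1])[:3]],C,d)[0]; cv2.drawMarker(s,tuple(int(round(a)) for a in u),(0,0,255),cv2.MARKER_CROSS,5,1)
cv2.imwrite("pics/w12c.png",cv2.resize(s[150:270,180:460],None,fx=2.8,fy=2.8,interpolation=cv2.INTER_CUBIC))
d=eyes.get_image("scene"); cv2.imwrite("pics/s12.png",cv2.resize(d["pixels"][110:260,210:340],None,fx=4,fy=4,interpolation=cv2.INTER_CUBIC))
E
```

```text
time_s: 12.9
eef_pos: [0.5456, -0.1732, 0.2573]
tool_rot: [-0.445, 0.444, -0.549, 0.551]
wrist_force: [-0.6, 0.4, -3.7]
gripper_width: 0.0274
TCP [ 0.5456 -0.1732  0.2573] t 12.9 F [-0.6  0.4 -3.7] w 0.0274
sign -1 turn rad [-0.0024 -0.0013  0.0005] turn units [-0.0016 -0.0009  0.0003]
delta world [-0.0005  0.0011 -0.0773] | in tool now [-0.0042  0.3093 -0.0036] | in tool target [-0.004   0.3093 -0.0028]
```

View pics/w12c.png

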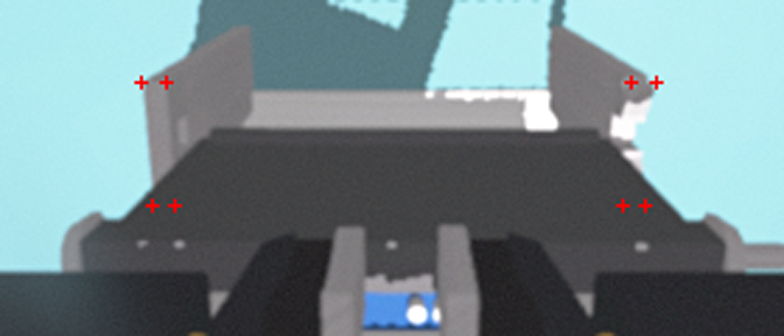

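View pics/s12.png

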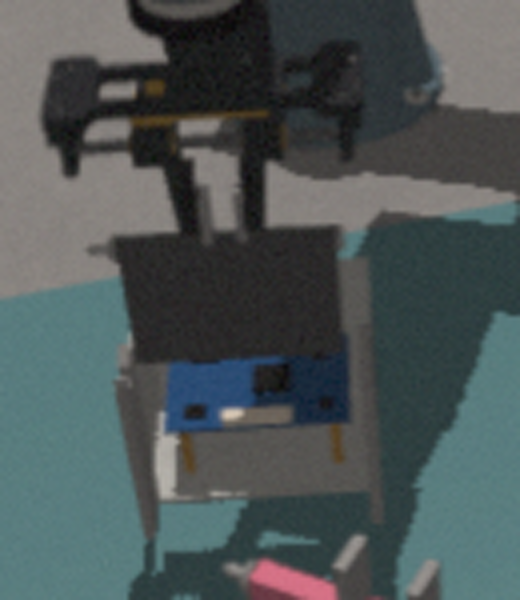

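```bash
python3 -m creep '[{"x":-0.003,"y":0.06,"z":-0.003,"rx":-0.0014,"ry":-0.0009,"rz":0,"gripper":0.2},{"x":0,"y":0.08,"z":0,"rx":0,"ry":0,"rz":0,"gripper":0.2},{"x":0,"y":0.08,"z":0,"rx":0,"ry":0,"rz":0,"gripper":0.2},{"x":0,"y":0.05,"z":0,"rx":0,"ry":0,"rz":0,"gripper":0.2},{"x":0,"y":0,"z":0,"rx":0,"ry":0,"rz":0,"gripper":0.2},{"x":0,"y":0,"z":0,"rx":0,"ry":0,"rz":0,"gripper":0.2},{"x":0,"y":0,"z":0,"rx":0,"ry":0,"rz":0,"gripper":0.2}]' 40
python3 - <<'E'
from h import *
plan([.5451,-.1721,.17],-.210)
d,C=cam("wrist"); np.savez("w13.npz",C=C); cv2.imwrite("pics/w13.png",d["pixels"])
s=d["pixels"].copy()
cv2.imwrite("pics/w13c.png",cv2.resize(s[140:270,180:460],None,fx=2.8,fy=2.8,interpolation=cv2.INTER_CUBIC))
d=eyes.get_image("side"); cv2.imwrite("pics/d13.png",cv2.resize(d["pixels"][80:220,270:400],None,fx=4,fy=4,interpolation=cv2.INTER_CUBIC))
d=eyes.get_image("scene"); cv2.imwrite("pics/s13.png",cv2.resize(d["pixels"][110:260,210:340],None,fx=4,fy=4,interpolation=cv2.INTER_CUBIC))
E
```

```text
time_s: 13.7
eef_pos: [0.545, -0.1725, 0.1898]
tool_rot: [-0.445, 0.445, -0.549, 0.55]
wrist_force: [0.7, -0.5, -3.7]
gripper_width: 0.0269
TCP [ 0.545  -0.1725  0.1898] t 13.7 F [ 0.7 -0.5 -3.7] w 0.0269
sign -1 turn rad [-0.0003 -0.0001  0.0005] turn units [-0.0002 -0.      0.0003]
delta world [ 0.0001  0.0004 -0.0198] | in tool now [-0.0015  0.0793 -0.0001] | in tool target [-0.0014  0.0793 -0.    ]
```

View pics/w13c.png

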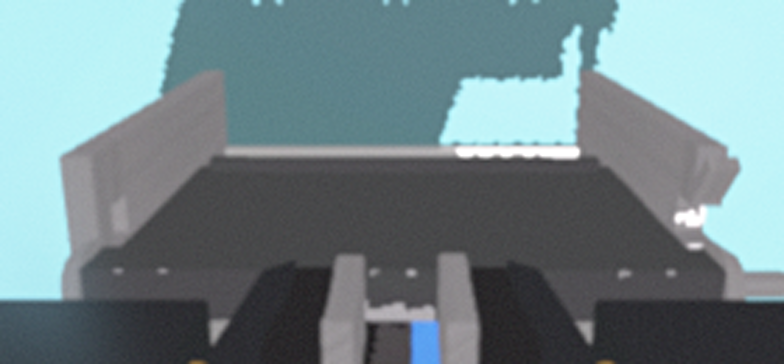

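View pics/d13.png

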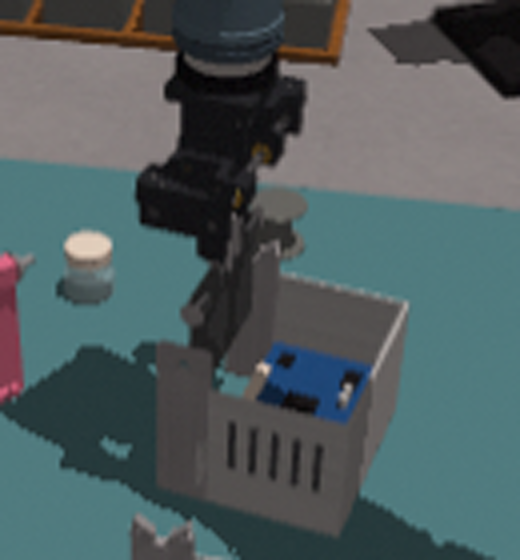

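View pics/s13.png

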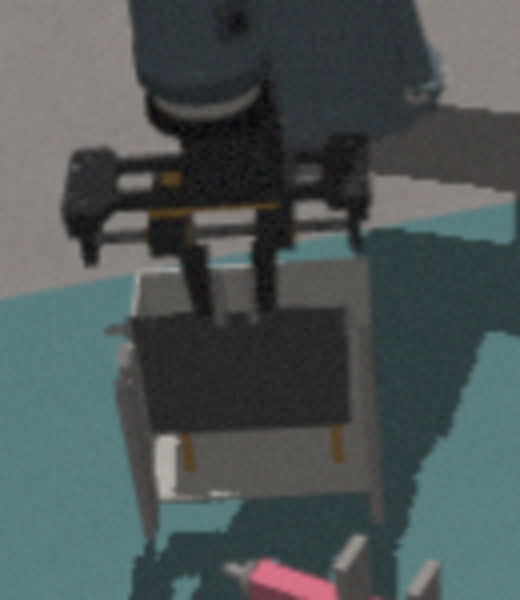

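```bash
python3 -m creep '[{"x":-0.001,"y":0.03,"z":0,"rx":0,"ry":0,"rz":0,"gripper":0.2},{"x":0,"y":0.03,"z":0,"rx":0,"ry":0,"rz":0,"gripper":0.2},{"x":0,"y":0.03,"z":0,"rx":0,"ry":0,"rz":0,"gripper":0.2},{"x":0,"y":0.02,"z":0,"rx":0,"ry":0,"rz":0,"gripper":0.2},{"x":0,"y":0,"z":0,"rx":0,"ry":0,"rz":0,"gripper":0.2},{"x":0,"y":0,"z":0,"rx":0,"ry":0,"rz":0,"gripper":0.2}]' 40
python3 - <<'E'
from h import *
plan([.5451,-.1721,.147],-.210)
d,C=cam("wrist"); np.savez("w14.npz",C=C); cv2.imwrite("pics/w14.png",d["pixels"])
s=d["pixels"].copy()
cv2.imwrite("pics/w14c.png",cv2.resize(s[140:270,180:460],None,fx=2.8,fy=2.8,interpolation=cv2.INTER_CUBIC))
E
```

```text
time_s: 14.45
eef_pos: [0.5442, -0.1717, 0.1609]
tool_rot: [0.444, -0.445, 0.55, -0.549]
wrist_force: [0.5, 0.3, -3.9]
gripper_width: 0.0271
TCP [ 0.5442 -0.1717  0.1609] t 14.45 F [ 0.5  0.3 -3.9] w 0.0271
sign -1 turn rad [ 0.0021 -0.0001 -0.0003] turn units [ 0.0014 -0.0001 -0.0002]
delta world [ 0.0009 -0.0004 -0.0139] | in tool now [0.0007 0.0555 0.0038] | in tool target [0.0007 0.0555 0.0036]
```

View pics/w14c.png

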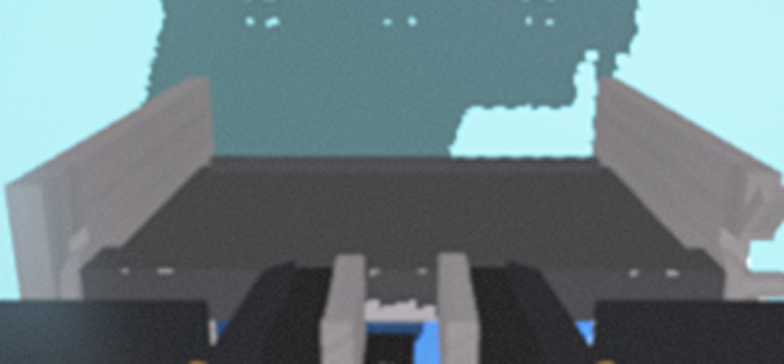

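```bash
python3 -m creep '[{"x":0,"y":0.02,"z":0.0035,"rx":0.0013,"ry":0,"rz":0,"gripper":0.2},{"x":0,"y":0.015,"z":0,"rx":0,"ry":0,"rz":0,"gripper":0.2},{"x":0,"y":0,"z":0,"rx":0,"ry":0,"rz":0,"gripper":0.2}]' 40
python3 -m creep '[{"x":0,"y":0.01,"z":0,"rx":0,"ry":0,"rz":0,"gripper":0.2},{"x":0,"y":0.006,"z":0,"rx":0,"ry":0,"rz":0,"gripper":0.2},{"x":0,"y":0,"z":0,"rx":0,"ry":0,"rz":0,"gripper":0.2},{"x":0,"y":0,"z":0,"rx":0,"ry":0,"rz":0,"gripper":0.2}]' 40
python3 - <<'E'
from h import *
plan([.5451,-.1721,.1463],-.210)
d,C=cam("wrist"); np.savez("w15.npz",C=C); cv2.imwrite("pics/w15.png",d["pixels"])
cv2.imwrite("pics/w15c.png",cv2.resize(d["pixels"][140:270,180:460],None,fx=2.8,fy=2.8,interpolation=cv2.INTER_CUBIC))
d=eyes.get_image("side"); cv2.imwrite("pics/d15.png",cv2.resize(d["pixels"][80:220,270:400],None,fx=4,fy=4,interpolation=cv2.INTER_CUBIC))
E
```

```text
time_s: 14.8
eef_pos: [0.5447, -0.1717, 0.1516]
tool_rot: [0.445, -0.445, 0.55, -0.549]
wrist_force: [-1.5, -0.4, -4.2]
gripper_width: 0.027
time_s: 15.2
eef_pos: [0.5452, -0.1719, 0.1484]
tool_rot: [-0.445, 0.445, -0.55, 0.55]
wrist_force: [-0.2, 0.1, -4.7]
gripper_width: 0.0274
TCP [ 0.5452 -0.1719  0.1484] t 15.2 F [-0.2  0.1 -4.7] w 0.0274
sign -1 turn rad [-0.0002 -0.0001 -0.0002] turn units [-0.0002 -0.0001 -0.0001]
delta world [-0.0001 -0.0002 -0.0021] | in tool now [ 0.0007  0.0084 -0.0002] | in tool target [ 0.0006  0.0084 -0.0001]
```

View pics/w15c.png

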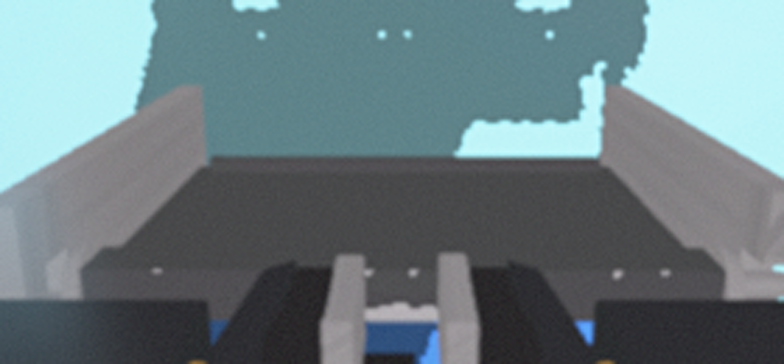

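View pics/d15.png

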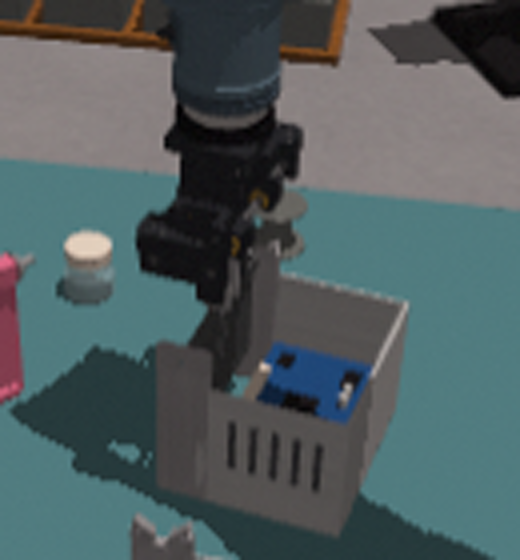

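```bash
python3 -m creep '[{"x":0,"y":0.006,"z":0,"rx":0,"ry":0,"rz":0,"gripper":0.2},{"x":0,"y":0,"z":0,"rx":0,"ry":0,"rz":0,"gripper":0.2},{"x":0,"y":0,"z":0,"rx":0,"ry":0,"rz":0,"gripper":0.2}]' 40
python3 -m creep '[{"x":0,"y":0.004,"z":0,"rx":0,"ry":0,"rz":0,"gripper":0.2},{"x":0,"y":0,"z":0,"rx":0,"ry":0,"rz":0,"gripper":0.2},{"x":0,"y":0,"z":0,"rx":0,"ry":0,"rz":0,"gripper":0.2}]' 40
python3 - <<'E'
from h import *
plan([.5451,-.1721,.1463],-.210)
d,C=cam("wrist"); np.savez("w16.npz",C=C); cv2.imwrite("pics/w16.png",d["pixels"])
cv2.imwrite("pics/w16c.png",cv2.resize(d["pixels"][150:300,200:440],None,fx=3,fy=3,interpolation=cv2.INTER_CUBIC))
E
```

```text
time_s: 15.6
eef_pos: [0.5451, -0.172, 0.1468]
tool_rot: [0.445, -0.445, 0.55, -0.55]
wrist_force: [0.4, 0.1, -3.6]
gripper_width: 0.0275
time_s: 15.9
eef_pos: [0.5451, -0.1719, 0.1458]
tool_rot: [0.445, -0.445, 0.55, -0.55]
wrist_force: [-0.1, -0.3, -3.5]
gripper_width: 0.0272
TCP [ 0.5451 -0.1719  0.1458] t 15.9 F [-0.1 -0.3 -3.5] w 0.0272
sign -1 turn rad [-0.0001 -0.     -0.0002] turn units [-0.0001 -0.     -0.0001]
delta world [-0.     -0.0002  0.0005] | in tool now [ 0.0007 -0.0019  0.    ] | in tool target [ 0.0007 -0.0019  0.    ]
```

View pics/w16c.png

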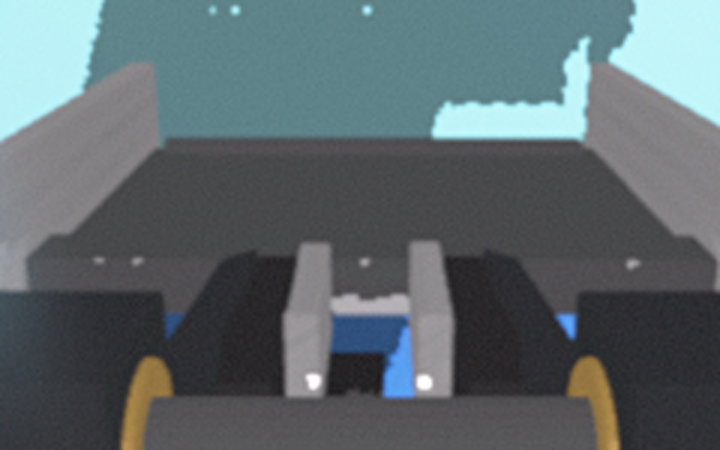

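```bash
python3 -m creep '[{"x":0,"y":0,"z":0,"rx":0,"ry":0,"rz":0,"gripper":0.35},{"x":0,"y":0,"z":0,"rx":0,"ry":0,"rz":0,"gripper":0.4},{"x":0,"y":0,"z":0,"rx":0,"ry":0,"rz":0,"gripper":0.5},{"x":0,"y":0,"z":0,"rx":0,"ry":0,"rz":0,"gripper":0.7},{"x":0,"y":0,"z":0,"rx":0,"ry":0,"rz":0,"gripper":0.9},{"x":0,"y":0,"z":0,"rx":0,"ry":0,"rz":0,"gripper":0.9},{"x":0,"y":0,"z":0,"rx":0,"ry":0,"rz":0,"gripper":0.9},{"x":0,"y":0,"z":0,"rx":0,"ry":0,"rz":0,"gripper":0.9}]' 20
python3 - <<'E'
from h import *
plan([.5451,-.1721,.1463],-.210)
d,C=cam("wrist"); np.savez("w17.npz",C=C); cv2.imwrite("pics/w17.png",d["pixels"])
cv2.imwrite("pics/w17c.png",cv2.resize(d["pixels"][150:300,200:440],None,fx=3,fy=3,interpolation=cv2.INTER_CUBIC))
d=eyes.get_image("side"); cv2.imwrite("pics/d17.png",cv2.resize(d["pixels"][80:220,270:400],None,fx=4,fy=4,interpolation=cv2.INTER_CUBIC))
E
```

```text
time_s: 16.75
eef_pos: [0.5452, -0.1721, 0.146]
tool_rot: [-0.445, 0.445, -0.55, 0.55]
wrist_force: [0.3, -0.9, -0.5]
gripper_width: 0.0788
TCP [ 0.5452 -0.1721  0.146 ] t 16.75 F [ 0.3 -0.9 -0.5] w 0.0788
sign -1 turn rad [-0.0005 -0.0001  0.    ] turn units [-0.0003 -0.0001  0.    ]
delta world [-0.0001  0.      0.0003] | in tool now [ 0.     -0.0013 -0.0004] | in tool target [ 0.     -0.0013 -0.0004]
```

View pics/w17c.png

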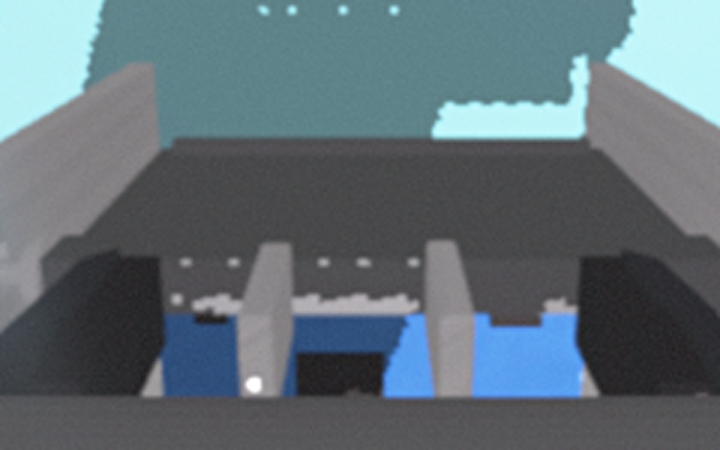

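View pics/d17.png

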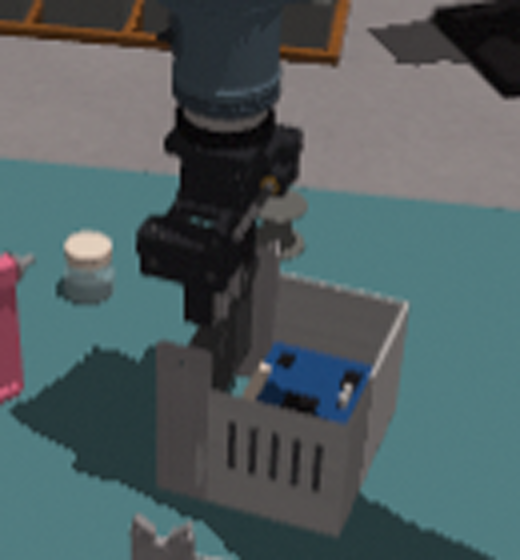

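```bash
python3 -m creep '[{"x":0,"y":0,"z":0,"rx":0,"ry":0,"rz":0,"gripper":1},{"x":0,"y":-0.02,"z":0,"rx":0,"ry":0,"rz":0,"gripper":1},{"x":0,"y":-0.06,"z":0,"rx":0,"ry":0,"rz":0,"gripper":1},{"x":0,"y":-0.1,"z":0,"rx":0,"ry":0,"rz":0,"gripper":1},{"x":0,"y":-0.15,"z":0,"rx":0,"ry":0,"rz":0,"gripper":1},{"x":0,"y":-0.15,"z":0,"rx":0,"ry":0,"rz":0,"gripper":1},{"x":0,"y":-0.15,"z":0,"rx":0,"ry":0,"rz":0,"gripper":1},{"x":0,"y":-0.15,"z":0,"rx":0,"ry":0,"rz":0,"gripper":1},{"x":0,"y":-0.05,"z":-0.1,"rx":0,"ry":0,"rz":0,"gripper":1},{"x":0,"y":0,"z":-0.1,"rx":0,"ry":0,"rz":0,"gripper":1},{"x":0,"y":0,"z":0,"rx":0,"ry":0,"rz":0,"gripper":1},{"x":0,"y":0,"z":0,"rx":0,"ry":0,"rz":0,"gripper":1}]' 20
python3 - <<'E'
from h import *
d,C=cam("wrist"); np.savez("w18.npz",C=C); cv2.imwrite("pics/w18.png",d["pixels"])
s=d["pixels"].copy()
W=pose([.5446,-.172],-.21,.135)
for p in [(x,y,40) for x in (-10,10) for y in (25,19,-8,-14)]+[(0,86,0),(0,-89,0)]+[(0,75,0),(0,-75,0)]:
    u=proj([(W@[*(np.array(p)/1000),1])[:3]],C,d)[0]; print(p,u.round(1)); 
cv2.imwrite("pics/w18c.png",cv2.resize(s[100:240,220:430],None,fx=3.6,fy=3.6,interpolation=cv2.INTER_CUBIC))
d=eyes.get_image("side"); cv2.imwrite("pics/d18.png",cv2.resize(d["pixels"][110:220,280:400],None,fx=5,fy=5,interpolation=cv2.INTER_CUBIC))
d=eyes.get_image("scene"); cv2.imwrite("pics/s18.png",cv2.resize(d["pixels"][150:260,220:330],None,fx=5,fy=5,interpolation=cv2.INTER_CUBIC)); cv2.imwrite("pics/s18f.png",d["pixels"])
E
```

```text
time_s: 18.05
eef_pos: [0.4964, -0.1616, 0.3547]
tool_rot: [-0.445, 0.444, -0.549, 0.55]
wrist_force: [0.7, 0.2, 0.5]
gripper_width: 0.0883
(-10, 25, 40) [302.  151.4]
(-10, 19, 40) [307.1 151.4]
(-10, -8, 40) [330.  151.4]
(-10, -14, 40) [335.1 151.4]
(10, 25, 40) [301.7 133.9]
(10, 19, 40) [306.8 133.9]
(10, -8, 40) [330.1 133.9]
(10, -14, 40) [335.3 133.9]
(0, 86, 0) [257.4 140.8]
(0, -89, 0) [391.2 140.9]
(0, 75, 0) [265.8 140.8]
(0, -75, 0) [380.5 140.8]
```

View pics/w18c.png

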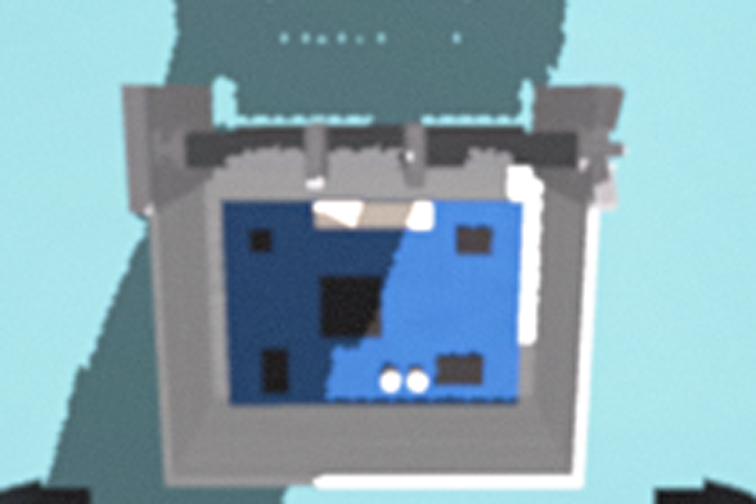

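View pics/d18.png

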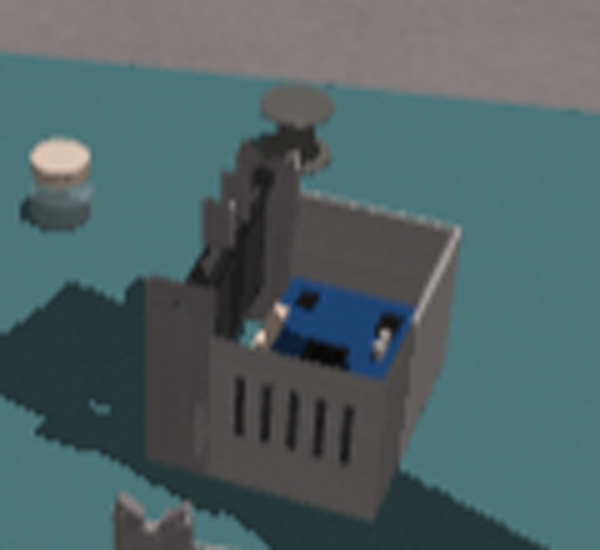

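View pics/s18.png

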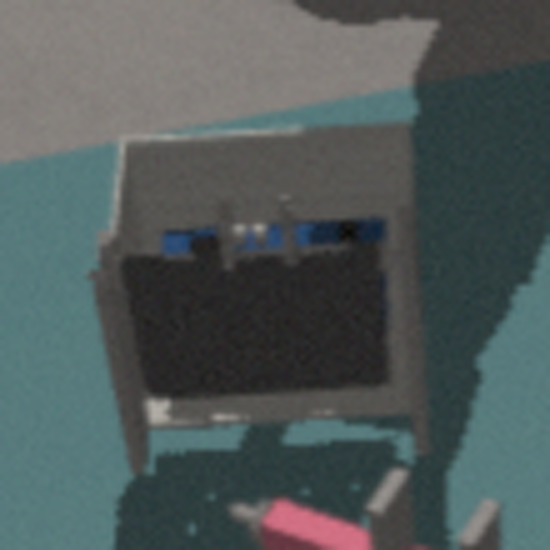

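View pics/s18f.png

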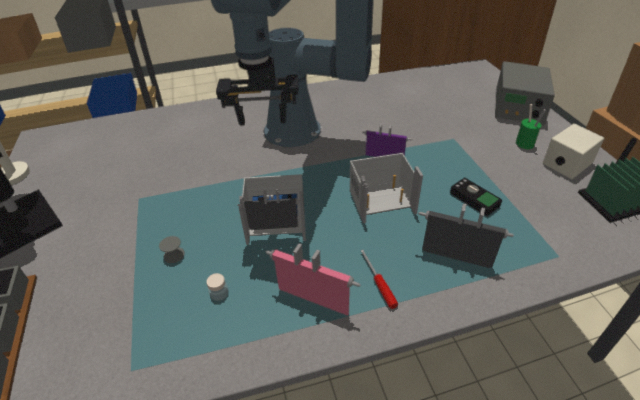

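```bash
python3 - <<'E'
from h import *
d=eyes.get_image("side"); a=cv2.imread("pics/side0.png")
f=lambda im:cv2.resize(im[155:190,300:330],None,fx=12,fy=12,interpolation=cv2.INTER_CUBIC)
cv2.imwrite("pics/d19.png",np.hstack([f(a),f(d["pixels"])]))
E
```

```text
(no output)
```

View pics/d19.png

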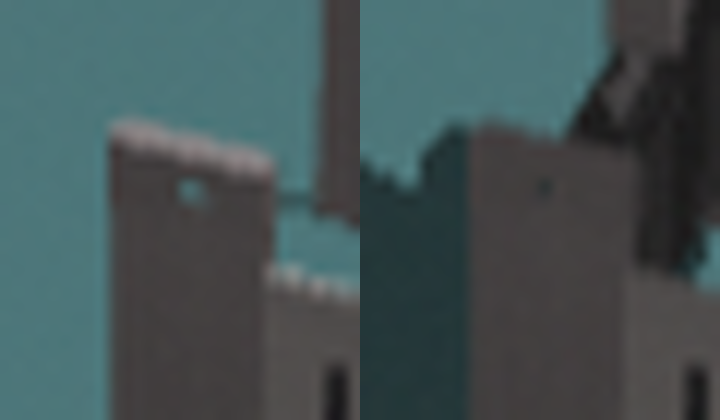

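The bright see-through hole at the start (left) is now filled by the pin, with only a small dark gap above it. Handing in.

```bash
python3 - <<'E'
from workcell import workorder
print(workorder.finish_job())
E
```

```text
the job is handed in; nothing more can be done
None
```

I moved the door from the empty box to the box with the board and handed the job in at about 18 s. No verdict came back, so success rests on the checks below.

- **First grasp missed:** the fingers closed to 17.6 mm above the tabs. The images put the fingertips about 28 mm higher than the stated tool offset. I opened, went lower until the tip height looked right, and closed again. The second grasp stopped at 27 mm, with the tabs squeezed and the door still seated.
- **Lift and placing:** I lifted the door straight up, carried it over and lowered it between the brackets. The forces I read stayed under 5 N, mostly the door's weight.
- **Pin:** the last pictures show the tabs back at their released spacing, so the pin is fully out. The bracket hole that showed background at the start is now filled.
- **Position:** the tabs are within about 1–2 mm of where they should be in x and height. The stub sits in its saddle and the door hangs straight in the views.
- **Deviation:** letting go pushed the door about 3 mm towards -y (estimates ranged from 2 to 4 mm). The collars should stop it there, leaving the pin tip near y = +83 mm against the required 81 mm. I left it because that is inside both tolerances.
- **Other objects:** the multimeter, reel, jar and screwdriver look unmoved in the final scene picture, and the gripper is well clear of the door.

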